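# Wedge a gel cassette tight in an electrophoresis tank

## Task

Lock the gel cassette in the electrophoresis tank: take the plastic wedge out of the draining stand, set it thin end down in the open gap between the glass cassette and the ramp on the tank's wall, sloping face to the ramp, and press or tap it gently down until it is firmly tight and holds the cassette against its gasket, but not so hard that the glass cracks. Let go of it, and leave the cassette standing in its slot and everything else where it is.

Things in the scene. Friction and masses are not known exactly. Their poses are not given: they have to be found in the camera images.
- wedge: Loose grey plastic wedge, thin end down in the stand's pocket. Origin: centre of its lower end, z up. Taper 100 mm tall, 50 wide (y), 8 thick at the bottom, 25 at the top (1 in 6): plain face at x=-4 mm, sloping face from x=+4 (z=0) to +20.7 (z=100). Above it a grip tab 16 thick (x -1 to 15), 40 wide, z 100 to 150. 0.06-0.12 kg; slippery faces (friction 0.2-0.3); stays where driven.
- wedge_slope (a point): A point inside the wedge near its sloping face, at (15, 0, 80) mm in the wedge's frame; it shows which way the slope faces.
- wedge_top (a point): Middle of the tab's flat top, (7,0,150) mm in the wedge's frame: the place to push. Once the cassette is back on its springy silicone gasket the push needed grows about 2 N per mm. 15-20 N straight down makes it properly tight: it then bears on the glass with 15 to 28 N and stays so when let go. The glass cracks when it bears with over 38 N; a push of 25 N can do that.
- stand: White draining stand, fixed, base 150 x 230 x 10 mm. Origin: centre of its underside. Wedge pocket centred at (0,-55) mm, walls up to z=55; the wedge stands in it on the base (z=10) with 1.5 mm play, its axes along the stand's, and lifts straight out. A glass plate at (45,55) and a comb at (-45,55) stand in slots, up to z=90.
- tank: Clear tank, fixed, 140 (x) x 170 (y) x 116 mm tall, open on top. Origin: centre of its underside. White core in the middle, two posts up to z=140 at (0,+-47). The -x side is already shut by a fixed wedge (tab x -51 to -35, up to z=164): leave it. The gap to fill is on the +x side; the loose wedge goes in with its axes along the tank's, plain face on the cassette's outer face, slope on the ramp.
- gap (a point): Middle of the gap's mouth, (45,0,112) mm in the tank's frame. Beyond it, on the tank's +x wall: grey ramp 60 mm wide, face from x=43.2 (z=45) to x=54 mm (z=110), 1 in 6 as the wedge. The gap is 12-23 mm wide here: the core stands up to 2.5 mm off place, the cassette 0-5 mm off its gasket, which no pose tells; the tight wedge's origin is 10-50 mm above the tank's underside, to be felt.
- cassette: Gel cassette, two glass plates, 8 (x) x 100 x 100 mm tall, 0.17 kg. Origin: centre of its lower edge; axes as the tank's. Stands on a ledge at z=12 mm of the tank, top at z=112, edges in channels, +x face open over the middle 85 mm. Silicone strips grip its edges: a push of 3-5 N on the wedge slides it back to its gasket, not yet tight. The glass cracks if the gripper presses on it with over 12 N.
- glass_plate: Bystander: loose glass plate 4 x 100 x 80 mm standing in the stand. Origin: centre of its lower edge.
- comb: Bystander: loose white comb 4 x 90 x 50 mm standing in the stand. Origin: centre of its lower edge.
- dishes_a: Bystander: loose stack of three culture dishes, 90 mm across, 47 mm tall, on the bench near the robot. Origin: centre of its underside.
- dishes_b: Bystander: loose stack of two culture dishes, 90 mm across, 31 mm tall, beyond the tank and stand. Origin: centre of its underside.
Not all that is in view belongs to the job. Leave any green look-alike of the cassette alone.

How it is judged:
By the outcome, as a careful person would: the job done as asked, in the order asked, and still so for the second after the job is handed in, with the robot touching nothing.
It also fails if it takes over 56 s, if anything falls off the work surface, if the arm or the gripper's body presses on something with over 40 N, if the wrist force passes 120 N, or if a joint passes its speed limit or range.

## Robot

A 6-joint arm with a two-finger parallel gripper is mounted at the origin on the work surface. World frame = base frame: x ahead of the robot, y to its left, z up, the work surface at z = 0. Lengths are in m, angles in degrees, forces in N, time in s.
With the tool pointing down it reaches from about 0.25 to 0.725 m from the base axis. Payload 9.7 kg.
Tool frame: the origin (TCP) lies midway between the tips of the shut fingers; the grasp point (between the pads) lies 19 mm behind it (bot.pinch_z is the distance from the TCP to the grasp point, in m); z points along the fingers, y is the direction in which the jaws open and shut (so a half turn about z gives the same grasp; the last joint's range is limited). The gripper opens to 85 mm and grips with 20 to 120 N. Pads are 22 mm wide; open, the fingers measure 114 mm over their backs; the gripper's body (76 mm by 85 mm) begins 54 mm behind the grasp point. The pads swing forward as they close: fully open they stand 13 mm farther back than shut.
Start: joints at [-63.827, 4.979, 10.078, 95.1, 0, 90], TCP at [0.243, -0.494, 0.231] pointing down, gripper open.
Joint ranges: [-179.16, 179.16], [-48.56, 103.87], [-65.8, 70.77], [-126.05, 130.52], [-82.76, 87.17], [-180, 180]. Speed limits (degrees/s): [127.2, 127.2, 147.25, 180, 180, 180].

## Interface

Orientations are given as [roll, pitch, yaw] about the fixed x, y, z axes, in that order (R = Rz(yaw) Ry(pitch) Rx(roll)).
In Python, from workcell import bot, imaging gives the robot as it stands.
- The arm moves only by the tool servo_tool, never from a script. Its argument "moves" is a list that holds one entry, the list of rows, each a list of 7 numbers: the turn, a rotation vector about the tool's x, y, z in rad, then the shift along the tool's x, y, z in cm, then the finger opening in cm, from 0 to 8.54. A call has 1 to 12 rows; each row shifts and turns the pose as measured when the row begins, along the tool's axes as they then stand; what a row does not reach is not made up. A row lasts 1/12 s, in which the tool goes at most 41.7 mm and 7.16 degrees, less where a joint would pass 70% of its speed; a pose out of reach is approached as far as the arm can. A call is refused whole if a number of a shift passes 4.17 or a number of a turn 0.125, either way. A call with a gripper value outside its range is refused whole. The fingers move at their own pace and stop on an object; "force" is the grip in N (left out, the last holds). Time passes only in rows, so rows that do not move let the fingers close. It gives the time, the measured TCP pose, the force and the opening at its end, in the units of the state.
- bot.get_obs(): the state, without advancing time (a new reading comes with each control period).
- imaging.camera(name): name is "scene" or "side" or "wrist"; returns the picture (480x640x3 uint8, blue, green, red); there is no depth.
- imaging.calibration(name): a dict with "fx", "fy", "cx", "cy" (pixels), "camera_from_world" (4x4, takes a point from world to camera coordinates). Camera axes: x right, y down, z forward; pixel columns grow to the right and rows downward; lengths in m; the calibration is good to about 2 mm. A picture is of the moment at which its call begins: read the wrist's pose just before it. calibration takes no time and is no camera call; for the wrist camera it gives the pose at the moment of the call.
- bot.job_done(): hands the job in, once; it reports no verdict.
The state is a dict: "time": time; "q": joint angles; "qd": joint speeds; "joint_efforts": joint torques, N m; "ee_pos": TCP position; "tcp_rot": TCP orientation; "wrist_force": force on the tool from outside, world axes, zero at the start; "torque": the same for the moment, N m; "opening": finger opening in m.
Only numpy, scipy, OpenCV 4.12 (cv2) and the standard library are available. Lean on these libraries where they do the work, as an engineer would, in place of code of your own. Each camera call takes 0.05 s, during which the arm holds its last target.

## Working session

There is one attempt and no reset: what is moved stays moved. The work goes in short steps, Python scripts to look and compute and a tool call to move; the robot and the scene stay as the last step left them, time stands still between calls to the robot, and variables do not carry over. Pictures are saved under pics/ and viewed, and the job is handed in when it is done.

Besides the shell and the picture viewer there is one more tool, called after "Call:" as a command line: name --argument value ..., lists and objects as JSON in quotes. servo_tool: Moves the arm, as the interface text tells. Its arguments: {"type":"object","properties":{"moves":{"type":"array","items":{"type":"array","items":{"type":"array","items":{"type":"number"}}}},"force":{"type":"number"}},"required":["moves"]}

```bash
ls; mkdir -p pics; python3 - <<'E'
from workcell import bot, imaging
import cv2
print(bot.get_obs(), bot.pinch_z)
for n in ["scene","side","wrist"]:
    c=imaging.calibration(n); print(n,c)
    cv2.imwrite(f"pics/{n}0.png",imaging.camera(n))
E
```

```text
pics
{'time': 0.0, 'q': array([-6.38284236e+01,  5.01177544e+00,  1.00348353e+01,  9.50990792e+01,
        3.17700818e-04,  8.99996236e+01]), 'qd': array([-0.008899  ,  0.02299625,  0.02760001, -0.1885755 ,  0.01017718,
       -0.08539275]), 'joint_efforts': array([ 1.61898765e-04, -5.20390749e+01,  4.64801109e+01,  1.63726998e-02,
        3.73672208e-05,  3.55830139e-05]), 'ee_pos': array([ 0.24248658, -0.49341196,  0.23058   ]), 'tcp_rot': array([-1.79923981e+02, -3.18199990e-04,  2.61719524e+01]), 'wrist_force': array([-0.65574561,  0.03953858,  0.9071262 ]), 'torque': array([0.00127218, 0.02538084, 0.01531213]), 'opening': 0.08592727667726095} 0.0187
scene {'fx': 502.83480402552806, 'fy': 502.83480402552806, 'cx': 315.3576663680002, 'cy': 240.36827477442, 'camera_from_world': array([[ 0.28274073,  0.95919277,  0.00262748, -0.11803831],
       [ 0.52990995, -0.1539168 , -0.83396946, -0.15813792],
       [-0.79953307,  0.23718946, -0.55180434,  1.41506669],
       [ 0.        ,  0.        ,  0.        ,  1.        ]])}
side {'fx': 586.7149142802248, 'fy': 586.7149142802248, 'cx': 324.78582697288203, 'cy': 239.30116873174174, 'camera_from_world': array([[-0.99727535, -0.07208775,  0.01565994,  0.53292161],
       [-0.05486122,  0.58284157, -0.81073174,  0.14311016],
       [ 0.04931657, -0.8093819 , -0.58520835,  1.25455712],
       [ 0.        ,  0.        ,  0.        ,  1.        ]])}
wrist {'fx': 333.07031729680864, 'fy': 333.07031729680864, 'cx': 312.51670317645073, 'cy': 245.40838750733363, 'camera_from_world': array([[ 4.41359739e-01, -8.97330238e-01, -1.58202410e-04,
        -5.50617335e-01],
       [-8.58124475e-01, -4.22127572e-01,  2.92285303e-01,
        -3.84469875e-02],
       [-2.62343222e-01, -1.28867208e-01, -9.56331154e-01,
         3.79020181e-01],
       [ 0.00000000e+00,  0.00000000e+00,  0.00000000e+00,
         1.00000000e+00]])}
```

View pics/scene0.png

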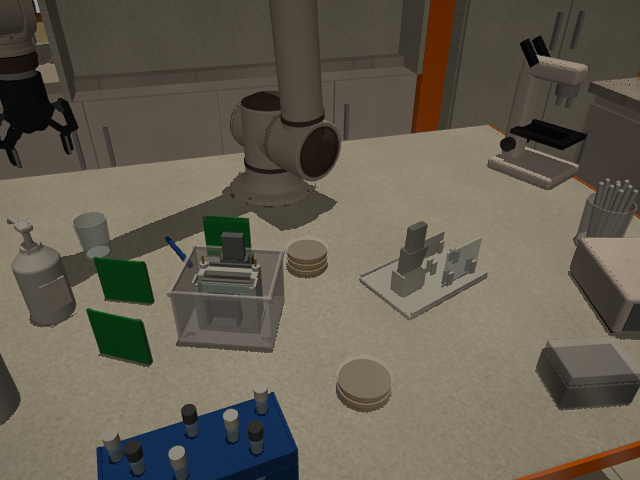

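View pics/side0.png

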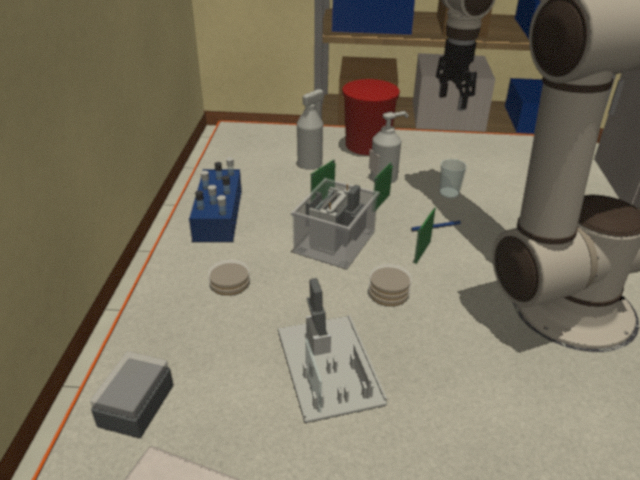

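View pics/wrist0.png

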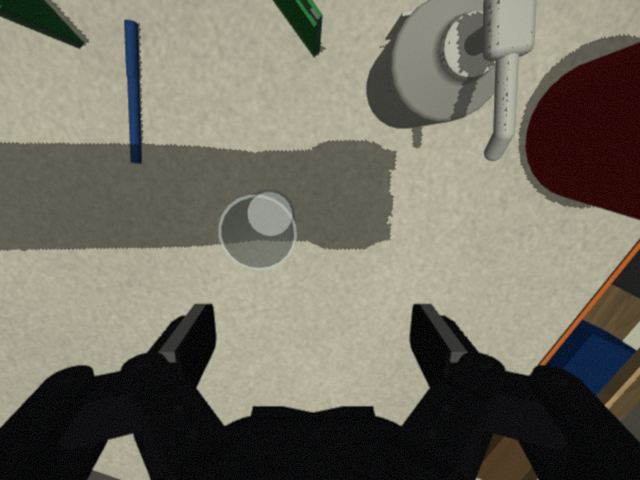

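Candidates for the wedge are the grey piece in the stand (scene 410,255; side 317,310) and the fixed wedge tab in the tank (scene 233,245; side 353,197). By the description I want the one in the stand. I'll check it in close crops.

```bash
python3 - <<'E'
import cv2
s=cv2.imread("pics/scene0.png"); d=cv2.imread("pics/side0.png")
def crop(im,x0,y0,w,h,k,n): cv2.imwrite(n,cv2.resize(im[y0:y0+h,x0:x0+w],None,fx=k,fy=k,interpolation=cv2.INTER_CUBIC))
crop(s,350,210,150,112,5,"pics/c_s_stand.png")
crop(s,160,205,140,150,4,"pics/c_s_tank.png")
crop(d,270,270,130,150,4,"pics/c_d_stand.png")
crop(d,280,165,110,110,5,"pics/c_d_tank.png")
E
```

```text
(no output)
```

View pics/c_s_stand.png

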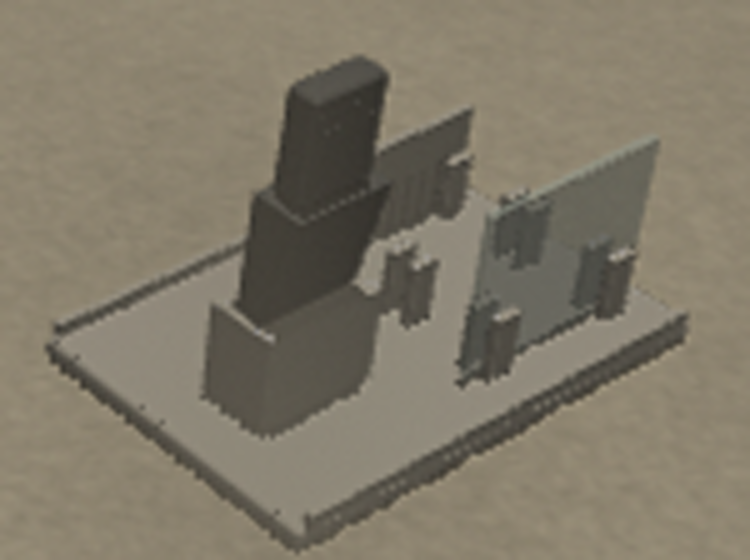

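View pics/c_s_tank.png

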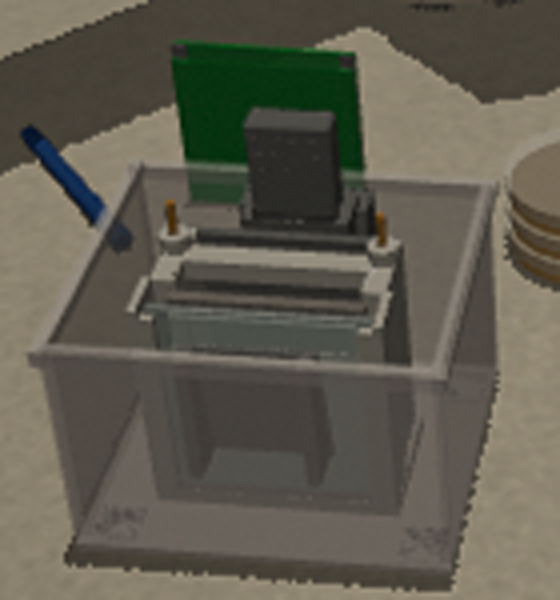

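View pics/c_d_stand.png

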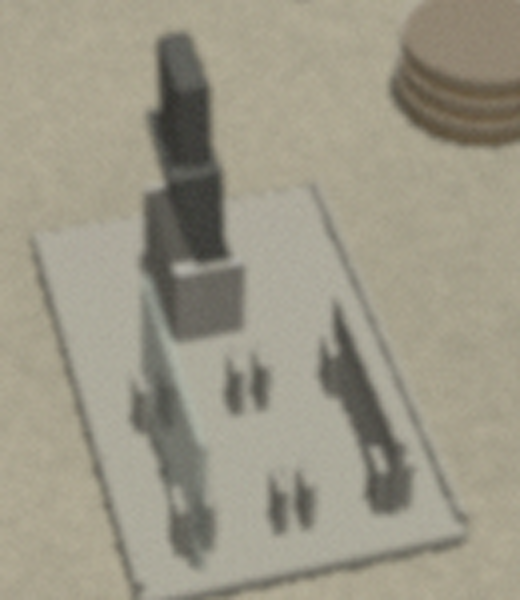

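View pics/c_d_tank.png

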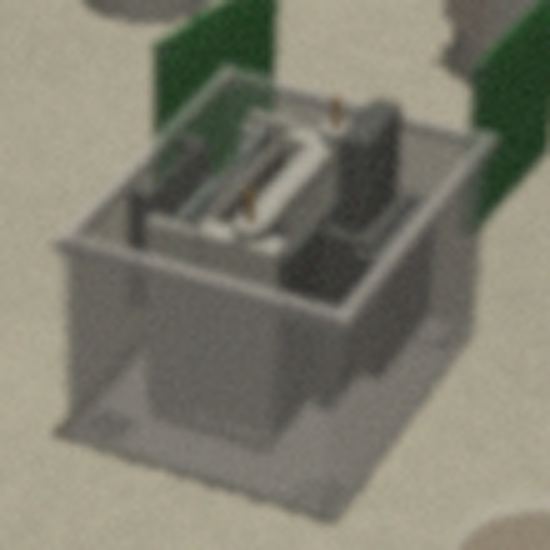

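```bash
cat > h.py <<'E'
import numpy as np
from workcell import bot, imaging
from scipy.optimize import least_squares
CAL={n:imaging.calibration(n) for n in("scene","side")}
def proj(P,n,c=None):
    c=c or CAL[n]; P=np.atleast_2d(P); T=c["camera_from_world"]
    q=P@T[:3,:3].T+T[:3,3]
    return np.c_[c["fx"]*q[:,0]/q[:,2]+c["cx"],c["fy"]*q[:,1]/q[:,2]+c["cy"]]
def w(p,L):
    L=np.atleast_2d(L);a=np.radians(p[2]);c,s=np.cos(a),np.sin(a)
    return np.c_[p[0]+c*L[:,0]-s*L[:,1],p[1]+s*L[:,0]+c*L[:,1],L[:,2]]
def fit(obs,p0,names):
    def f(p): return np.concatenate([ (proj(w(p,[l]),n,c)-uv).ravel() for l,n,uv,c in obs])
    r=least_squares(f,p0,x_scale=[.01,.01,1],loss="soft_l1")
    print(names,r.x.round(4),"res\n",r.fun.reshape(-1,2).round(1).tolist()); return r.x
E
cat > m1.py <<'E'
from h import *
x,y=.075,.115
S=lambda u,v:((u/5+350),(v/5+210)); D=lambda u,v:(u/4+270,v/4+270)
st=[((-x,-y,.01),"scene",S(50,342)),((x,-y,.01),"scene",S(302,535)),((x,y,.01),"scene",S(688,318)),
((x,-y,.01),"side",D(35,240)),((-x,-y,.01),"side",D(313,185)),((-x,y,.01),"side",D(465,525)),((x,y,.01),"side",D(140,595))]
for sub in (st,st[:3],st[3:]): p=fit([(a,b,c,None) for a,b,c in sub],[.45,.1,0],"stand")
ps=fit([(a,b,c,None) for a,b,c in st],[.45,.1,0],"stand")
x,y=.07,.085
S=lambda u,v:((u/4+160),(v/4+205)); D=lambda u,v:(u/5+280,v/5+165)
t=[((-x,-y,.116),"scene",S(140,167)),((x,-y,.116),"scene",S(35,357)),((x,y,.116),"scene",S(443,375)),((-x,y,.116),"scene",S(494,185)),
((x,-y,0),"scene",S(70,562)),((x,y,0),"scene",S(450,590)),
((x,-y,.116),"side",D(230,68)),((x,y,.116),"side",D(62,243)),((-x,y,.116),"side",D(342,317)),((-x,-y,.116),"side",D(492,133)),
((x,y,0),"side",D(60,433)),((-x,y,0),"side",D(335,522))]
for sub in (t[:6],t[6:],t): pt=fit([(a,b,c,None) for a,b,c in sub],[.45,-.1,0],"tank")
print("wedge top",w(ps,[.007,-.055,.16]),proj(w(ps,[.007,-.055,.16]),"scene"),proj(w(ps,[.007,-.055,.16]),"side"))
E
python3 m1.py
```

```text
stand [ 0.512   0.2104 19.4839] res
 [[-0.6, -1.5], [0.6, -0.3], [1.9, -0.3], [-1.6, -3.5], [0.4, -2.5], [1.2, -0.2], [-0.6, 0.3]]
stand [ 0.5129  0.2075 20.1623] res
 [[-1.7, -0.5], [0.3, 0.5], [0.7, -0.3]]
stand [ 0.5117  0.2119 19.5341] res
 [[-1.6, -2.9], [0.4, -2.0], [1.4, 0.5], [-0.4, 1.1]]
stand [ 0.512   0.2104 19.4839] res
 [[-0.6, -1.5], [0.6, -0.3], [1.9, -0.3], [-1.6, -3.5], [0.4, -2.5], [1.2, -0.2], [-0.6, 0.3]]
tank [  0.5299  -0.1908 -22.168 ] res
 [[-1.0, -0.0], [-0.1, -0.1], [-0.6, 2.3], [-0.1, 0.8], [1.4, -0.9], [0.8, -0.7]]
tank [  0.5225  -0.1851 -22.3595] res
 [[-0.3, -0.3], [-0.2, -2.0], [0.2, -0.3], [-0.1, 0.6], [1.1, 1.0], [-0.4, 0.3]]
tank [  0.5248  -0.1897 -22.1367] res
 [[-0.6, -1.6], [0.4, -2.1], [-0.5, 0.2], [-0.2, -0.8], [1.9, -3.0], [0.8, -2.9], [-1.2, -1.2], [-0.9, -3.0], [-0.6, -1.6], [-1.2, -0.6], [0.4, -0.1], [-1.1, -1.0]]
wedge top [[0.53697793 0.16088055 0.16      ]] [[416.67810493 223.28547903]] [[318.30085056 282.42365033]]
```

```bash
cat >> h.py <<'E'
from scipy.spatial.transform import Rotation as Ro
def plan(pos,yaw,n,op,roll=180,pitch=0,prof=None):
    o=bot.get_obs(); p=np.array(o["ee_pos"]); R=Ro.from_euler("xyz",o["tcp_rot"],degrees=True)
    Rt=Ro.from_euler("xyz",[roll,pitch,yaw],degrees=True)
    rv=(R.inv()*Rt).as_rotvec(); d=np.array(pos)-p
    print("at",p.round(4),np.round(o["tcp_rot"],2),"d",d.round(4),"rv",rv.round(4),"t",o["time"],"F",np.round(o["wrist_force"],2))
    for i in range(n):
        Ri=R*Ro.from_rotvec(rv*i/n); s=Ri.inv().apply(d/n)*100
        print([*(rv/n).round(4).tolist(),*s.round(3).tolist(),op])
E
python3 -c "
from h import *
plan([.50,.10,.34],109.5,18,8.5)"
```

```text
at [ 0.2425 -0.4935  0.2307] [-179.94    0.     26.17] d [0.2575 0.5935 0.1093] rv [-9.0000e-04 -7.0000e-04 -1.4544e+00] t 0.15 F [0.95 0.59 0.14]
[-0.0, -0.0, -0.0808, 2.738, -2.329, -0.605, 8.5]
[-0.0, -0.0, -0.0808, 2.917, -2.1, -0.605, 8.5]
[-0.0, -0.0, -0.0808, 3.077, -1.858, -0.605, 8.5]
[-0.0, -0.0, -0.0808, 3.217, -1.603, -0.605, 8.5]
[-0.0, -0.0, -0.0808, 3.336, -1.338, -0.605, 8.5]
[-0.0, -0.0, -0.0808, 3.433, -1.065, -0.606, 8.5]
[-0.0, -0.0, -0.0808, 3.508, -0.784, -0.606, 8.5]
[-0.0, -0.0, -0.0808, 3.559, -0.499, -0.606, 8.5]
[-0.0, -0.0, -0.0808, 3.588, -0.21, -0.606, 8.5]
[-0.0, -0.0, -0.0808, 3.593, 0.081, -0.606, 8.5]
[-0.0, -0.0, -0.0808, 3.575, 0.37, -0.606, 8.5]
[-0.0, -0.0, -0.0808, 3.533, 0.658, -0.607, 8.5]
[-0.0, -0.0, -0.0808, 3.469, 0.941, -0.607, 8.5]
[-0.0, -0.0, -0.0808, 3.381, 1.218, -0.607, 8.5]
[-0.0, -0.0, -0.0808, 3.272, 1.487, -0.607, 8.5]
[-0.0, -0.0, -0.0808, 3.141, 1.746, -0.607, 8.5]
[-0.0, -0.0, -0.0808, 2.99, 1.994, -0.607, 8.5]
[-0.0, -0.0, -0.0808, 2.82, 2.229, -0.607, 8.5]
```

Call:
servo_tool --moves '[[[0,0,-0.08,2.7,-2.3,-1.2,8.5],[0,0,-0.08,2.9,-2.1,-1.2,8.5],[0,0,-0.08,3.1,-1.9,-1.2,8.5],[0,0,-0.08,3.2,-1.6,-1.2,8.5],[0,0,-0.08,3.3,-1.3,-1.2,8.5],[0,0,-0.08,3.4,-1.1,-1.2,8.5],[0,0,-0.08,3.5,-0.8,-1.2,8.5],[0,0,-0.08,3.6,-0.5,-1.2,8.5],[0,0,-0.08,3.6,-0.2,-1.2,8.5],[0,0,-0.08,3.6,0.1,-0.5,8.5],[0,0,-0.08,3.6,0.4,0,8.5],[0,0,-0.08,3.5,0.7,0,8.5]]]'

```text
time: 1.15
ee_pos: [0.4123, -0.084, 0.3457]
tcp_rot: [-179.8, -0.4, 83.0]
wrist_force: [0.5, -0.3, -0.6]
opening: 0.0854
```

```bash
python3 -c "
from h import *
import cv2
cv2.imwrite('pics/w1.png',imaging.camera('wrist'))
plan([.50,.10,.34],109.5,10,8.5)"
```

```text
at [ 0.4142 -0.0792  0.3454] [-179.78   -0.59   83.56] d [ 0.0858  0.1792 -0.0054] rv [-0.0014 -0.011  -0.4527] t 1.2 F [ 1.24  2.2  -1.22]
[-0.0001, -0.0011, -0.0453, 1.877, 0.651, 0.07, 8.5]
[-0.0001, -0.0011, -0.0453, 1.845, 0.736, 0.068, 8.5]
[-0.0001, -0.0011, -0.0453, 1.81, 0.818, 0.067, 8.5]
[-0.0001, -0.0011, -0.0453, 1.771, 0.9, 0.065, 8.5]
[-0.0001, -0.0011, -0.0453, 1.729, 0.979, 0.063, 8.5]
[-0.0001, -0.0011, -0.0453, 1.683, 1.056, 0.061, 8.5]
[-0.0001, -0.0011, -0.0453, 1.634, 1.131, 0.059, 8.5]
[-0.0001, -0.0011, -0.0453, 1.581, 1.204, 0.058, 8.5]
[-0.0001, -0.0011, -0.0453, 1.525, 1.274, 0.056, 8.5]
[-0.0001, -0.0011, -0.0453, 1.466, 1.342, 0.055, 8.5]
```

Call:
servo_tool --moves '[[[0,0,-0.05,2.0,0.8,0,8.5],[0,0,-0.05,2.0,0.9,0,8.5],[0,0,-0.05,1.9,0.9,0,8.5],[0,0,-0.05,1.9,1.0,0,8.5],[0,0,-0.05,1.8,1.0,0,8.5],[0,0,-0.05,1.8,1.1,0,8.5],[0,0,-0.05,1.7,1.2,0,8.5],[0,0,-0.05,1.7,1.3,0,8.5],[0,0,-0.05,1.6,1.3,0,8.5],[0,-0.01,-0.05,1.5,1.4,0,8.5],[0,0,0,0,0,0,8.5],[0,0,0,0,0,0,8.5]]]'

```text
time: 2.2
ee_pos: [0.5043, 0.1278, 0.3437]
tcp_rot: [-179.8, -0.1, 114.2]
wrist_force: [-0.6, -0.3, -0.7]
opening: 0.0848
```

```bash
python3 -c "
from h import *
import cv2,json
o=bot.get_obs();c=imaging.calibration('wrist');im=imaging.camera('wrist')
print(o['ee_pos'],o['tcp_rot'],o['time'],o['qd'])
cv2.imwrite('pics/w2.png',im);import pickle;pickle.dump(c,open('w2.pkl','wb'))"
```

```text
[0.50430671 0.12784327 0.3436911 ] [-1.79794157e+02 -7.87431770e-02  1.14186191e+02] 2.2 [ 1.72592043  1.43991344  0.46377831 -0.46645594  0.21971352 -0.28259419]
```

View pics/w2.png

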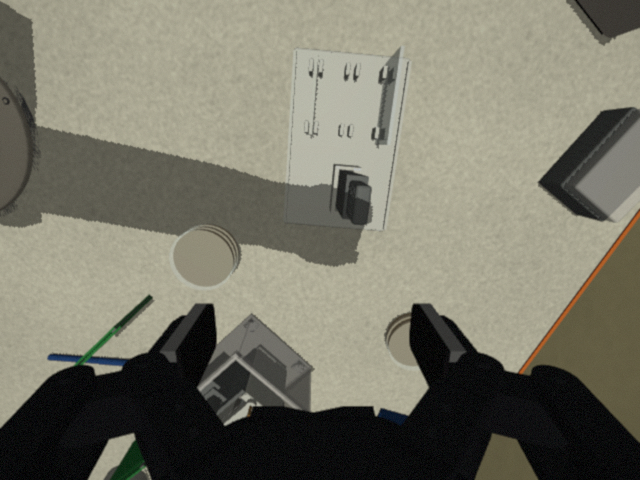

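View pics/w1.png

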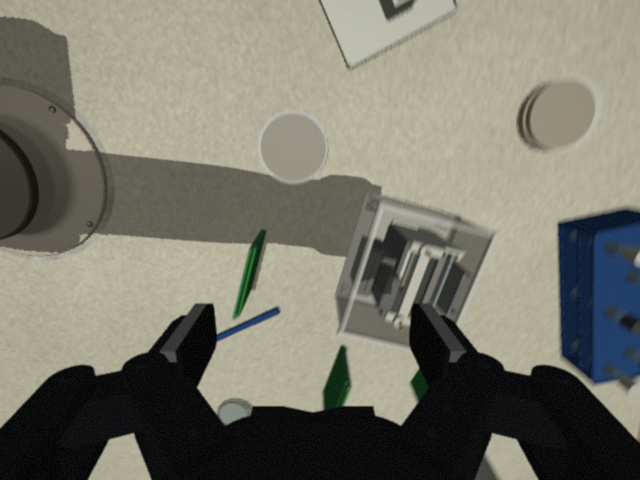

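The wrist view shows the whole stand (corners near 295,50; 408,62; 383,228; 288,222), with the wedge tab near (358,200).

```bash
python3 -c "
import cv2
im=cv2.imread('pics/w2.png')
cv2.imwrite('pics/w2a.png',cv2.resize(im[150:240,280:400],None,fx=6,fy=6,interpolation=cv2.INTER_CUBIC))
cv2.imwrite('pics/w2b.png',cv2.resize(im[40:240,280:420],None,fx=3,fy=3,interpolation=cv2.INTER_CUBIC))
"
```

```text
(no output)
```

View pics/w2a.png

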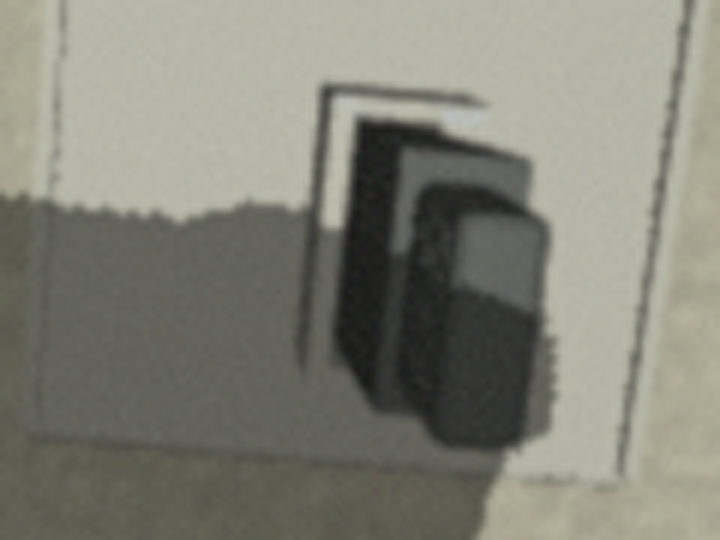

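View pics/w2b.png

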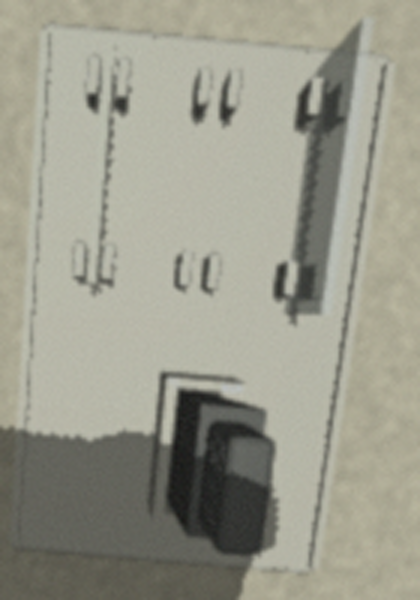

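```bash
cat > m2.py <<'E'
from h import *
import pickle
c=pickle.load(open('w2.pkl','rb'))
A=lambda u,v:(u/6+280,v/6+150);B=lambda u,v:(u/3+280,v/3+40)
tab=[((-.008,.02,.16),"wrist",A(463,210),c),((.008,.02,.16),"wrist",A(547,223),c),((.008,-.02,.16),"wrist",A(522,447),c),((-.008,-.02,.16),"wrist",A(440,440),c)]
x,y=.075,.115
st=[((-x,y,.01),"wrist",B(45,28),c),((x,y,.01),"wrist",B(388,62),c),((x,-y,.01),"wrist",B(318,570),c),((-x,-y,.01),"wrist",B(18,548),c)]
p=fit(tab,[.53,.16,20],"tab centre")
s=fit(st,[.51,.21,20],"stand"); print(w(s,[.007,-.055,.16]))
# combined tab centre with scene/side
S=lambda u,v:((u/5+350),(v/5+210)); D=lambda u,v:(u/4+270,v/4+270)
# scene top corners: left(-x,-y)... 
e=[((.008,-.02,.16),"scene",S(308,103),None),((-.008,-.02,.16),"scene",S(290,88),None),((.008,.02,.16),"scene",S(388,72),None),((-.008,.02,.16),"scene",S(365,57),None)]
fit(e,[.53,.16,20],"tab scene")
E
python3 m2.py
```

```text
tab centre [ 0.5418  0.1616 19.918 ] res
 [[-0.8, -0.6], [1.6, -1.5], [0.7, 1.1], [-1.4, 1.1]]
stand [ 0.514   0.2073 19.8502] res
 [[-0.6, -0.4], [2.3, -1.8], [0.3, 2.6], [-1.1, 2.4]]
[[0.53925641 0.157921   0.16      ]]
tab scene [ 0.5459  0.1582 15.9728] res
 [[0.6, 0.4], [-1.7, -0.6], [1.0, 0.4], [-0.4, -0.4]]
```

```bash
python3 -c "
from h import *
c=imaging.calibration('wrist');o=bot.get_obs();p=o['ee_pos']
T=c['camera_from_world'];print('cam',-T[:3,:3].T@T[:3,3]-p)
for dz in (0.02,0,-.03,-.06,-.1,-.15): print(dz,proj(p+[0,0,dz],'wrist',c).round(0))
plan([.541,.160,.23],109.8,6,8.5)"
```

```text
cam [-0.02980087  0.06719822  0.14307317]
0.02 [[313. 328.]]
0 [[313. 306.]]
-0.03 [[313. 281.]]
-0.06 [[313. 263.]]
-0.1 [[313. 245.]]
-0.15 [[313. 229.]]
at [0.5043 0.1276 0.3435] [-1.7979e+02 -9.0000e-02  1.1416e+02] d [ 0.0367  0.0324 -0.1135] rv [-0.0037 -0.0015  0.076 ] t 2.25 F [ 1.07  0.28 -1.67]
[-0.0006, -0.0002, 0.0127, 0.239, 0.786, 1.89, 8.5]
[-0.0006, -0.0002, 0.0127, 0.249, 0.782, 1.89, 8.5]
[-0.0006, -0.0002, 0.0127, 0.26, 0.777, 1.89, 8.5]
[-0.0006, -0.0002, 0.0127, 0.27, 0.773, 1.891, 8.5]
[-0.0006, -0.0002, 0.0127, 0.28, 0.768, 1.891, 8.5]
[-0.0006, -0.0002, 0.0127, 0.29, 0.763, 1.892, 8.5]
```

Call:
servo_tool --moves '[[[0,0,0.013,0.25,0.8,2.2,8.5],[0,0,0.013,0.25,0.8,2.2,8.5],[0,0,0.013,0.26,0.8,2.2,8.5],[0,0,0.013,0.27,0.8,2.2,8.5],[-0.002,0,0.013,0.28,0.8,2.2,8.5],[-0.002,0,0.013,0.3,0.8,2.2,8.5],[0,0,0,0,0,0,8.5],[0,0,0,0,0,0,8.5]]]'

```text
time: 2.92
ee_pos: [0.5424, 0.1545, 0.209]
tcp_rot: [179.8, -0.0, 108.7]
wrist_force: [-0.8, -0.7, 1.0]
opening: 0.0849
```

```bash
python3 -c "
from h import *
import cv2,pickle
o=bot.get_obs();c=imaging.calibration('wrist');im=imaging.camera('wrist')
print(o['ee_pos'],o['tcp_rot'],o['time'],o['qd'].round(2))
cv2.imwrite('pics/w3.png',im);pickle.dump(c,open('w3.pkl','wb'))
cv2.imwrite('pics/w3a.png',cv2.resize(im[200:330,250:400],None,fx=5,fy=5,interpolation=cv2.INTER_CUBIC)[:600])"
```

```text
[0.54238257 0.15448983 0.20899328] [ 1.79771174e+02 -4.08312026e-02  1.08707903e+02] 2.9167 [-0.61  0.57 -2.35 -0.9   0.06  0.45]
```

View pics/w3.png

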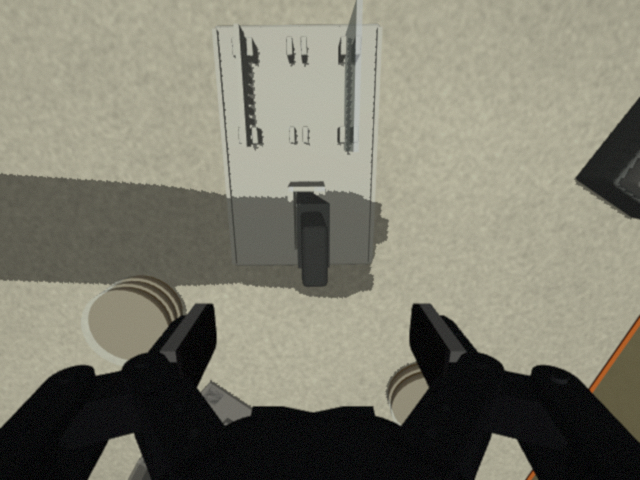

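View pics/w3a.png

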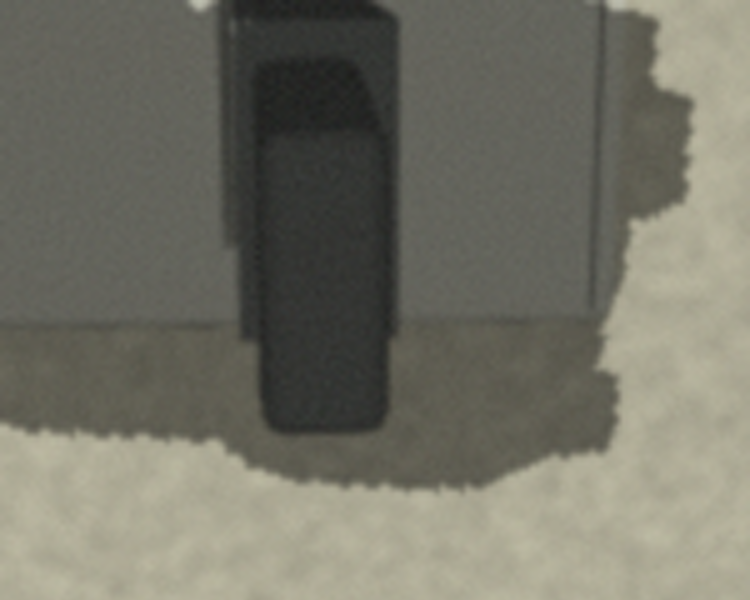

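```bash
cat > m3.py <<'E'
from h import *
import pickle
c=pickle.load(open('w3.pkl','rb'))
A=lambda u,v:(u/5+250,v/5+200)
tab=[((-.008,.02,.16),"wrist",A(257,131),c),((.008,.02,.16),"wrist",A(387,131),c),((.008,-.02,.16),"wrist",A(389,434),c),((-.008,-.02,.16),"wrist",A(261,434),c)]
fit(tab,[.53,.16,20],"tab centre")
x,y=.075,.115
st=[((-x,y,.01),"wrist",(217,27),c),((x,y,.01),"wrist",(380,26),c),((x,-y,.01),"wrist",(370,264),c),((-x,-y,.01),"wrist",(236,265),c)]
s=fit(st,[.51,.21,20],"stand"); print(w(s,[.007,-.055,.16]))
plan([.541,.160,.145],109.3,6,8.5)
E
python3 m3.py
```

```text
tab centre [ 0.5413  0.1618 19.3181] res
 [[-0.5, -0.5], [0.5, -0.8], [-0.1, 0.7], [0.0, 1.0]]
stand [ 0.5131  0.2072 19.1614] res
 [[-2.1, -0.5], [2.7, -0.8], [1.4, 2.5], [-1.6, 2.7]]
[[0.5377709  0.15751327 0.16      ]]
at [0.5424 0.1545 0.209 ] [ 1.7978e+02 -4.0000e-02  1.0871e+02] d [-0.0014  0.0055 -0.064 ] rv [ 0.0038 -0.0007 -0.0103] t 2.9667 F [-0.59  0.31 -0.83]
[0.0006, -0.0001, -0.0017, 0.094, 0.004, 1.066, 8.5]
[0.0006, -0.0001, -0.0017, 0.094, 0.004, 1.066, 8.5]
[0.0006, -0.0001, -0.0017, 0.094, 0.005, 1.066, 8.5]
[0.0006, -0.0001, -0.0017, 0.094, 0.006, 1.066, 8.5]
[0.0006, -0.0001, -0.0017, 0.094, 0.007, 1.066, 8.5]
[0.0006, -0.0001, -0.0017, 0.094, 0.008, 1.066, 8.5]
```

Call:
servo_tool --moves '[[[0.001,0,-0.002,0.11,0,1.4,8.5],[0.001,0,-0.002,0.11,0,1.4,8.5],[0,0,-0.002,0.11,0,1.4,8.5],[0,0,-0.002,0.11,0,1.4,8.5],[0,0,-0.002,0.11,0,1.4,8.5],[0,0,0,0.1,0,1.2,6],[0,0,0,0,0,0,4.5],[0,0,0,0,0,0,3.2],[0,0,0,0,0,0,3.2]]]' --force 25

```text
time: 3.72
ee_pos: [0.5426, 0.1583, 0.1344]
tcp_rot: [179.1, 0.0, 109.2]
wrist_force: [0.5, 0.2, -0.6]
opening: 0.0383
```

```bash
python3 -c "
from h import *
import cv2,pickle
o=bot.get_obs();c=imaging.calibration('wrist');im=imaging.camera('wrist')
plan([.541,.161,.126],109.4,2,3.2)
cv2.imwrite('pics/w4.png',im);pickle.dump(c,open('w4.pkl','wb'))
cv2.imwrite('pics/w4a.png',cv2.resize(im[240:390,210:420],None,fx=3.8,fy=3.8,interpolation=cv2.INTER_CUBIC)[:600])"
```

```text
at [0.5428 0.1583 0.1348] [1.7909e+02 2.0000e-02 1.0916e+02] d [-0.0018  0.0027 -0.0088] rv [ 0.016   0.0004 -0.0042] t 3.7667 F [-0.25 -0.04 -0.07]
[0.008, 0.0002, -0.0021, 0.155, -0.048, 0.438, 3.2]
[0.008, 0.0002, -0.0021, 0.155, -0.044, 0.439, 3.2]
```

View pics/w4a.png

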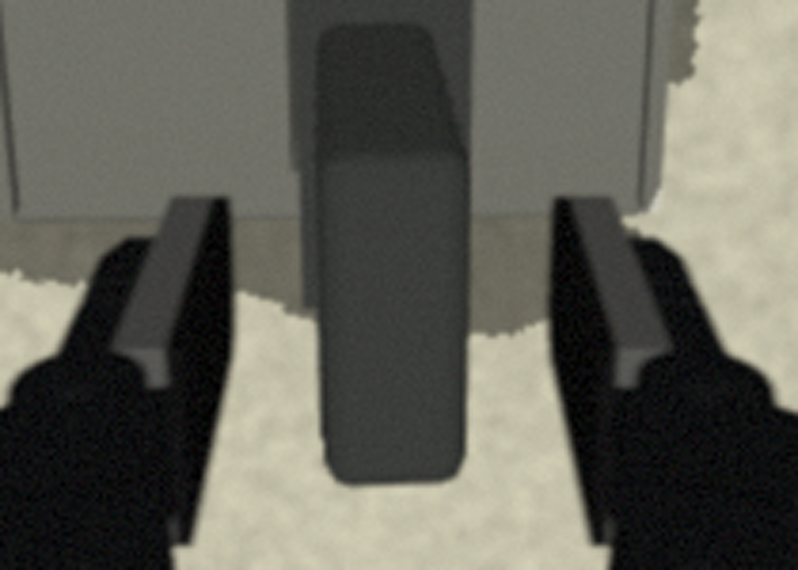

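```bash
cat > m4.py <<'E'
from h import *
import pickle
c=pickle.load(open('w4.pkl','rb'))
A=lambda u,v:(u/3.8+210,v/3.8+240)
tab=[((-.008,.02,.16),"wrist",A(318,158),c),((.008,.02,.16),"wrist",A(468,155),c),((.008,-.02,.16),"wrist",A(466,484),c),((-.008,-.02,.16),"wrist",A(323,484),c)]
p=fit(tab,[.53,.16,20],"tab centre")
plan([p[0],p[1],.126],109.4,2,3.2)
E
python3 m4.py
```

```text
tab centre [ 0.5412  0.1619 19.4987] res
 [[-1.3, -1.2], [1.2, -0.9], [0.4, 1.5], [-0.4, 2.1]]
at [0.5428 0.1583 0.1348] [1.7909e+02 2.0000e-02 1.0916e+02] d [-0.0016  0.0036 -0.0088] rv [ 0.016   0.0004 -0.0042] t 3.7667 F [-0.25 -0.04 -0.07]
[0.008, 0.0002, -0.0021, 0.196, -0.023, 0.439, 3.2]
[0.008, 0.0002, -0.0021, 0.196, -0.019, 0.439, 3.2]
```

Call:
servo_tool --moves '[[[0.008,0,-0.002,0.2,-0.02,0.44,3.2],[0.008,0,-0.002,0.2,-0.02,0.44,3.2],[0,0,0,0,0,0,3.2],[0,0,0,0,0,0,3.2]]]'

```text
time: 4.1
ee_pos: [0.5422, 0.1626, 0.1276]
tcp_rot: [179.9, 0.0, 109.4]
wrist_force: [0.8, -0.9, 1.0]
opening: 0.0321
```

```bash
python3 -c "
from h import *
plan([.5412,.1618,.126],109.4,2,2)"
```

```text
at [0.5422 0.1626 0.1276] [1.799e+02 3.000e-02 1.094e+02] d [-0.001  -0.0008 -0.0016] rv [ 0.0017  0.0006 -0.    ] t 4.1 F [ 0.82 -0.87  0.97]
[0.0009, 0.0003, -0.0, -0.021, -0.058, 0.08, 2]
[0.0009, 0.0003, -0.0, -0.021, -0.058, 0.08, 2]
```

Call:
servo_tool --moves '[[[0.002,0,0,-0.04,-0.11,0.12,2.4],[0,0,0,0,0,0,2.0],[0,0,0,0,0,0,1.8],[0,0,0,0,0,0,1.7]]]'

```text
time: 4.43
ee_pos: [0.5411, 0.1619, 0.1262]
tcp_rot: [-179.9, 0.0, 109.4]
wrist_force: [-1.2, -0.2, 1.5]
opening: 0.0171
```

```bash
python3 -c "
from h import *
plan([.5412,.1618,.126],109.4,2,2)"
```

```text
at [0.5411 0.1619 0.1262] [-1.7994e+02  3.0000e-02  1.0942e+02] d [ 0.0001 -0.0001 -0.0002] rv [-0.001   0.0006  0.0003] t 4.4333 F [-1.25 -0.23  1.47]
[-0.0005, 0.0003, 0.0002, -0.007, 0.004, 0.012, 2]
[-0.0005, 0.0003, 0.0002, -0.007, 0.004, 0.012, 2]
```

Call:
servo_tool --moves '[[[0,0,0,0,0,0,1.4],[0,0,0,0,0,0,1.2],[0,0,0,0,0,0,1.0],[0,0,0,0,0,0,1.0]]]' --force 25

```text
time: 4.77
ee_pos: [0.5393, 0.1612, 0.1264]
tcp_rot: [-179.7, 0.0, 109.4]
wrist_force: [-2.0, 0.4, 0.7]
opening: 0.0161
```

```bash
python3 -c "
from h import *
plan([.5412,.1618,.126],109.4,2,2)"
```

```text
at [0.5393 0.1612 0.1264] [-1.7974e+02  3.0000e-02  1.0940e+02] d [ 0.0019  0.0006 -0.0004] rv [-0.0045  0.0005  0.0001] t 4.7667 F [-1.97  0.4   0.69]
[-0.0023, 0.0003, 0.0, -0.005, 0.098, 0.017, 2]
[-0.0023, 0.0003, 0.0, -0.005, 0.098, 0.018, 2]
```

Call:
servo_tool --moves '[[[0,0,0,0,0,0,0.8],[0,0,0,0,0,0,0.8],[0,0,0,0,0,-0.5,0.8],[0,0,0,0,0,-0.8,0.8],[0,0,0,0,0,-1.0,0.8],[0,0,0,0,0,-1.0,0.8]]]' --force 60

```text
time: 5.27
ee_pos: [0.5398, 0.1614, 0.1599]
tcp_rot: [-179.7, 0.0, 109.4]
wrist_force: [0.6, -0.4, -1.2]
opening: 0.0151
```

```bash
python3 -c "
from h import *
plan([.539,.161,.335],109.4,8,0.8)"
```

```text
at [0.5398 0.1614 0.1599] [-1.7971e+02  3.0000e-02  1.0940e+02] d [-0.0008 -0.0004  0.1751] rv [-0.0051  0.0004  0.0001] t 5.2667 F [ 0.6  -0.43 -1.19]
[-0.0006, 0.0001, 0.0, -0.003, -0.022, -2.189, 0.8]
[-0.0006, 0.0001, 0.0, -0.002, -0.021, -2.189, 0.8]
[-0.0006, 0.0001, 0.0, -0.002, -0.019, -2.189, 0.8]
[-0.0006, 0.0001, 0.0, -0.002, -0.018, -2.189, 0.8]
[-0.0006, 0.0001, 0.0, -0.002, -0.017, -2.189, 0.8]
[-0.0006, 0.0001, 0.0, -0.002, -0.015, -2.189, 0.8]
[-0.0006, 0.0001, 0.0, -0.002, -0.014, -2.189, 0.8]
[-0.0006, 0.0001, 0.0, -0.002, -0.013, -2.189, 0.8]
```

Call:
servo_tool --moves '[[[-0.001,0,0,0,0,-2.4,0.8],[-0.001,0,0,0,0,-2.4,0.8],[-0.001,0,0,0,0,-2.4,0.8],[-0.001,0,0,0,0,-2.4,0.8],[-0.001,0,0,0,0,-2.4,0.8],[0,0,0,0,0,-2.4,0.8],[0,0,0,0,0,-2.4,0.8],[0,0,0,0,0,-2.0,0.8],[0,0,0,0,0,-1.0,0.8],[0,0,0,0,0,0,0.8]]]'

```text
time: 6.1
ee_pos: [0.5392, 0.1614, 0.3806]
tcp_rot: [179.1, 0.1, 109.4]
wrist_force: [0.4, 0.4, -1.6]
opening: 0.0153
```

```bash
python3 -c "
from h import *
import cv2
cv2.imwrite('pics/s5.png',imaging.camera('side')[100:450,150:500])
plan([.42,-.26,.355],67.8,14,0.8)"
```

```text
at [0.5393 0.1614 0.3799] [1.7910e+02 6.0000e-02 1.0941e+02] d [-0.1193 -0.4214 -0.0249] rv [ 0.0153 -0.0046  0.7262] t 6.15 F [-0.84  0.51 -1.21]
[0.0011, -0.0003, 0.0519, -2.556, -1.806, 0.152, 0.8]
[0.0011, -0.0003, 0.0519, -2.646, -1.671, 0.155, 0.8]
[0.0011, -0.0003, 0.0519, -2.729, -1.532, 0.158, 0.8]
[0.0011, -0.0003, 0.0519, -2.805, -1.388, 0.16, 0.8]
[0.0011, -0.0003, 0.0519, -2.873, -1.24, 0.163, 0.8]
[0.0011, -0.0003, 0.0519, -2.933, -1.09, 0.165, 0.8]
[0.0011, -0.0003, 0.0519, -2.986, -0.936, 0.167, 0.8]
[0.0011, -0.0003, 0.0519, -3.03, -0.78, 0.169, 0.8]
[0.0011, -0.0003, 0.0519, -3.066, -0.621, 0.171, 0.8]
[0.0011, -0.0003, 0.0519, -3.094, -0.461, 0.172, 0.8]
[0.0011, -0.0003, 0.0519, -3.114, -0.3, 0.174, 0.8]
[0.0011, -0.0003, 0.0519, -3.125, -0.138, 0.175, 0.8]
[0.0011, -0.0003, 0.0519, -3.128, 0.024, 0.176, 0.8]
[0.0011, -0.0003, 0.0519, -3.123, 0.187, 0.177, 0.8]
```

View pics/s5.png

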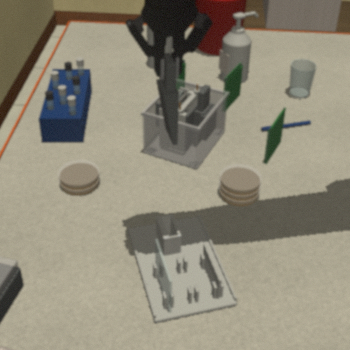

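The wedge hangs from the gripper (crop 170,95), the pocket is empty (170,238), and the plate and comb are still in their slots. Next I move to a view of the tank.

Call:
servo_tool --moves '[[[0.001,0,0.052,-2.56,-1.8,0.1,0.8],[0.001,0,0.052,-2.65,-1.67,0.1,0.8],[0.001,0,0.052,-2.73,-1.53,0.1,0.8],[0.001,0,0.052,-2.8,-1.4,0.1,0.8],[0.001,0,0.052,-2.87,-1.24,0.1,0.8],[0.001,0,0.052,-2.93,-1.1,0.1,0.8],[0.001,0,0.052,-3,-0.94,0.1,0.8],[0.001,0,0.052,-3,-0.78,0.1,0.8],[0.001,0,0.052,-3.1,-0.62,0.1,0.8],[0.001,0,0.052,-3.1,-0.46,0.1,0.8],[0.001,0,0.052,-3.1,-0.3,0.1,0.8],[0.001,0,0.052,-3.1,-0.14,0.1,0.8]]]'

```text
time: 7.15
ee_pos: [0.4281, -0.2077, 0.3547]
tcp_rot: [-179.6, -0.2, 72.6]
wrist_force: [0.1, 0.2, -0.6]
opening: 0.0154
```

Call:
servo_tool --moves '[[[0,0,0.04,-2.5,0,0,0.8],[0,0,0.03,-1.5,0,0,0.8],[0,0,0,0,0,0,0.8],[0,0,0,0,0,0,0.8],[0,0,0,0,0,0,0.8]]]'

```text
time: 7.57
ee_pos: [0.4116, -0.2521, 0.3501]
tcp_rot: [-179.3, -0.2, 67.8]
wrist_force: [1.3, 0.4, -0.0]
opening: 0.0154
```

```bash
python3 -c "
from h import *
import cv2,pickle
o=bot.get_obs();c=imaging.calibration('wrist');im=imaging.camera('wrist')
print(o['ee_pos'],o['tcp_rot'],o['time'],o['qd'].round(2))
cv2.imwrite('pics/w6.png',im);pickle.dump(c,open('w6.pkl','wb'))"
```

```text
[ 0.41157559 -0.25207159  0.35009204] [-1.79318218e+02 -1.76286836e-01  6.78315710e+01] 7.5667 [ 0.23 -0.19 -0.74 -0.14  0.31  0.04]
```

View pics/w6.png

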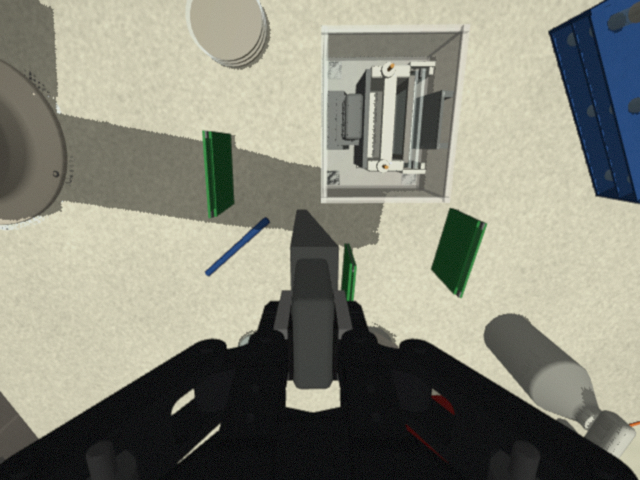

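The tank is fully in view (rim corners about 322,27; 465,27; 447,202; 322,202), with the fixed wedge on its left and the ramp on its right.

```bash
python3 -c "
import cv2
im=cv2.imread('pics/w6.png')
cv2.imwrite('pics/w6a.png',cv2.resize(im[15:215,310:480],None,fx=3,fy=3,interpolation=cv2.INTER_CUBIC))
cv2.imwrite('pics/w6b.png',cv2.resize(im[50:190,370:470],None,fx=4.2,fy=4.2,interpolation=cv2.INTER_CUBIC))
cv2.imwrite('pics/w6c.png',cv2.resize(im[200:400,260:370],None,fx=3,fy=3,interpolation=cv2.INTER_CUBIC))
"
```

```text
(no output)
```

View pics/w6a.png

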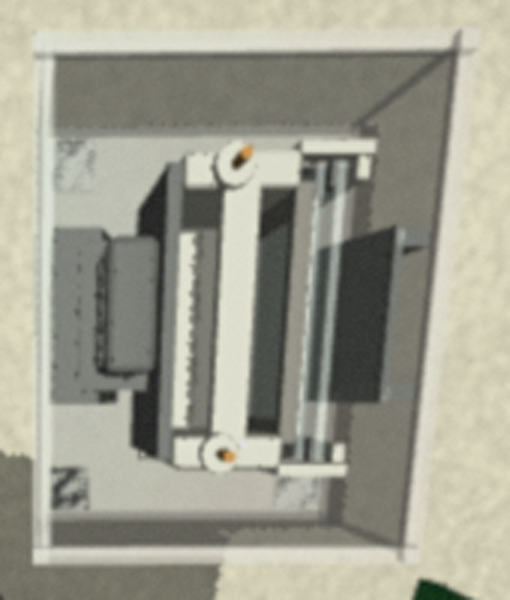

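View pics/w6b.png

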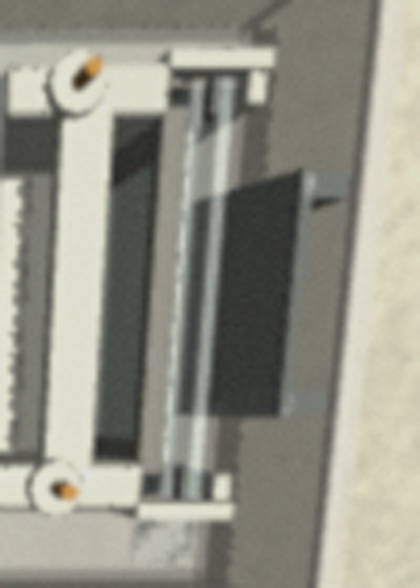

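View pics/w6c.png

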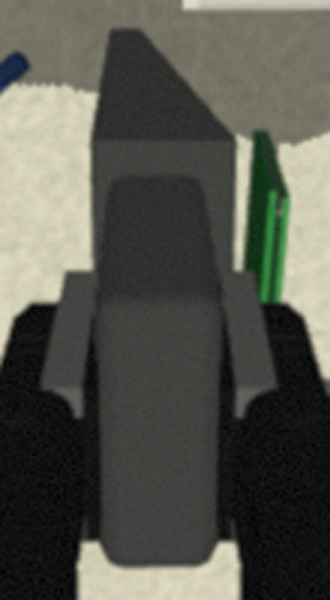

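```bash
cat > m6.py <<'E'
from h import *
import pickle
c=pickle.load(open('w6.pkl','rb'))
A=lambda u,v:(u/3+310,v/3+15);B=lambda u,v:(u/4.2+370,v/4.2+50);C=lambda u,v:(u/3+260,v/3+200)
x,y=.07,.085
rim=[((-x,y,.116),"wrist",A(36,33),c),((x,y,.116),"wrist",A(475,33),c),((x,-y,.116),"wrist",A(417,562),c),((-x,-y,.116),"wrist",A(34,563),c)]
ramp=[((.054,.03,.110),"wrist",B(303,170),c),((.054,-.03,.11),"wrist",B(283,415),c)]
post=[((0,.047,.14),"wrist",B(92,68),c),((0,-.047,.14),"wrist",B(67,491),c)]
a=fit(rim,[.52,-.19,-22],"rim"); b=fit(ramp,[.52,-.19,-22],"ramp"); fit(post,[.52,-.19,-22],"post"); p=fit(rim+ramp,[.52,-.19,-22],"rim+ramp")
# x in tank frame of pixel at z
def inv(uv,z,p):
    r=least_squares(lambda q:(proj([q[0],q[1],z],"wrist",c)-uv).ravel(),[.55,-.2]).x-p[:2]
    t=np.radians(p[2]); return np.array([np.cos(t)*r[0]+np.sin(t)*r[1],-np.sin(t)*r[0]+np.cos(t)*r[1]])*1000
for n,uv in dict(glass_out_top=(237,80),glass_out_bot=(206,498),glass_in_top=(190,80),glass_in_bot=(165,495)).items(): print(n,inv(B(*uv),.112,p).round(1))
# wedge tab relative to tool
o=bot.get_obs()
zt=o['ee_pos'][2]-.126+.16
tab=[((-.008,.02,zt),"wrist",C(97,300),c),((.008,.02,zt),"wrist",C(221,300),c),((.008,-.02,zt),"wrist",C(214,565),c),((-.008,-.02,zt),"wrist",C(104,565),c)]
q=fit(tab,[.41,-.25,-22],"tab"); print("tool",o['ee_pos'],o['tcp_rot'])
t=np.radians(q[2]);d=q[:2]-o['ee_pos'][:2]; print("tab centre minus tcp, wedge axes mm",np.cos(t)*d[0]*1e3+np.sin(t)*d[1]*1e3,-np.sin(t)*d[0]*1e3+np.cos(t)*d[1]*1e3)
E
python3 m6.py
```

```text
rim [  0.5226  -0.1902 -22.0617] res
 [[2.3, 1.3], [-1.6, 0.6], [-2.2, -3.2], [1.6, -3.6]]
ramp [  0.5226  -0.1928 -20.6705] res
 [[-0.0, -0.5], [0.0, 0.6]]
post [  0.5167  -0.1892 -21.9321] res
 [[-0.0, -0.3], [0.0, 0.4]]
rim+ramp [  0.5229  -0.1912 -21.8429] res
 [[2.6, 2.7], [-1.3, 1.2], [-1.3, -2.7], [2.5, -2.6], [0.3, -1.0], [-0.8, 0.2]]
glass_out_top [34.8 49. ]
glass_out_bot [ 36.  -50.8]
glass_in_top [23.4 49.1]
glass_in_bot [ 25.1 -50. ]
tab [  0.4126  -0.2523 -22.1172] res
 [[-1.6, -1.2], [1.5, -1.0], [1.9, 2.9], [-1.9, 2.6]]
tool [ 0.41169989 -0.25180182  0.35010464] [-1.79314748e+02 -1.78911977e-01  6.78666157e+01]
tab centre minus tcp, wedge axes mm 0.9806110721990712 -0.1187452645201984
```

```bash
cat >> h.py <<'E'
TP=[.5228,-.1907,-22.0]
def go(xo,h,n,op=.8,yaw=68.0):
    t=w(TP,[xo+.006,0,0])[0]; plan([t[0],t[1],h+.1164],yaw,n,op)
E
python3 -c "
from h import *
go(.0447,.215,6)"
```

```text
at [ 0.4117 -0.2518  0.3501] [-179.31   -0.18   67.87] d [ 0.1581  0.0421 -0.0187] rv [-0.012  -0.0031 -0.0023] t 7.6167 F [ 0.93  0.89 -1.36]
[-0.002, -0.0005, -0.0004, 1.642, 2.18, 0.291, 0.8]
[-0.002, -0.0005, -0.0004, 1.641, 2.18, 0.294, 0.8]
[-0.002, -0.0005, -0.0004, 1.641, 2.18, 0.298, 0.8]
[-0.002, -0.0005, -0.0004, 1.64, 2.18, 0.301, 0.8]
[-0.002, -0.0005, -0.0004, 1.639, 2.18, 0.305, 0.8]
[-0.002, -0.0005, -0.0004, 1.639, 2.18, 0.308, 0.8]
```

Call:
servo_tool --moves '[[[-0.002,0,0,1.64,2.18,0.2,0.8],[-0.002,0,0,1.64,2.18,0.2,0.8],[-0.002,0,0,1.64,2.18,0.2,0.8],[-0.002,0,0,1.64,2.18,0.2,0.8],[-0.002,0,0,1.64,2.18,0.2,0.8],[-0.002,0,0,1.64,2.18,0.2,0.8],[0,0,0,0,0,0,0.8],[0,0,0,0,0,0,0.8]]]'

```text
time: 8.28
ee_pos: [0.579, -0.1973, 0.3369]
tcp_rot: [179.9, -0.2, 68.7]
wrist_force: [-0.8, 0.4, -0.2]
opening: 0.0151
```

```bash
python3 -c "
from h import *
go(.0447,.13,8)"
```

```text
at [ 0.579  -0.1973  0.3369] [179.88  -0.2   68.68] d [-0.0092 -0.0124 -0.0905] rv [ 0.002  -0.0035  0.0119] t 8.2833 F [-0.82  0.44 -0.24]
[0.0003, -0.0004, 0.0015, -0.19, -0.053, 1.13, 0.8]
[0.0003, -0.0004, 0.0015, -0.19, -0.053, 1.131, 0.8]
[0.0003, -0.0004, 0.0015, -0.189, -0.052, 1.131, 0.8]
[0.0003, -0.0004, 0.0015, -0.189, -0.051, 1.131, 0.8]
[0.0003, -0.0004, 0.0015, -0.189, -0.051, 1.131, 0.8]
[0.0003, -0.0004, 0.0015, -0.188, -0.05, 1.131, 0.8]
[0.0003, -0.0004, 0.0015, -0.188, -0.05, 1.131, 0.8]
[0.0003, -0.0004, 0.0015, -0.187, -0.049, 1.131, 0.8]
```

Call:
servo_tool --moves '[[[0,0,0.002,-0.25,-0.07,0.8,0.8],[0,0,0.002,-0.25,-0.06,1.1,0.8],[0,0,0.002,-0.25,-0.06,1.1,0.8],[0,0,0.002,-0.25,-0.06,1.1,0.8],[0,0,0.002,-0.2,-0.05,1.1,0.8],[0,0,0,-0.2,-0.05,1.1,0.8],[0,0,0,-0.15,-0.05,1.0,0.8],[0,0,0,-0.1,-0.04,0.7,0.8],[0,0,0,0,0,0,0.8],[0,0,0,0,0,0,0.8]]]'

```text
time: 9.12
ee_pos: [0.5654, -0.2045, 0.2567]
tcp_rot: [179.7, -0.2, 68.7]
wrist_force: [0.6, -0.3, -1.1]
opening: 0.0152
```

```bash
python3 -c "
from h import *
import cv2,pickle
go(.0447,.112,3)
o=bot.get_obs();c=imaging.calibration('wrist');im=imaging.camera('wrist')
cv2.imwrite('pics/w7.png',im);pickle.dump(c,open('w7.pkl','wb'))
for n in ('scene','side'):
  cv2.imwrite('pics/%s7.png'%n,imaging.camera(n))
s=cv2.imread('pics/scene7.png')[170:350,150:330];d=cv2.imread('pics/side7.png')[130:280,250:400]
import numpy as np
cv2.imwrite('pics/sd7.png',np.hstack([cv2.resize(s,(400,400),interpolation=2),cv2.resize(d,(400,400),interpolation=2)]))
"
```

```text
at [ 0.5654 -0.2045  0.2567] [179.69  -0.23  68.74] d [ 0.0044 -0.0052 -0.0283] rv [ 0.0054 -0.0041  0.013 ] t 9.1167 F [ 0.62 -0.33 -1.14]
[0.0018, -0.0014, 0.0043, -0.112, 0.193, 0.942, 0.8]
[0.0018, -0.0014, 0.0043, -0.11, 0.195, 0.942, 0.8]
[0.0018, -0.0014, 0.0043, -0.107, 0.197, 0.942, 0.8]
```

View pics/w7.png

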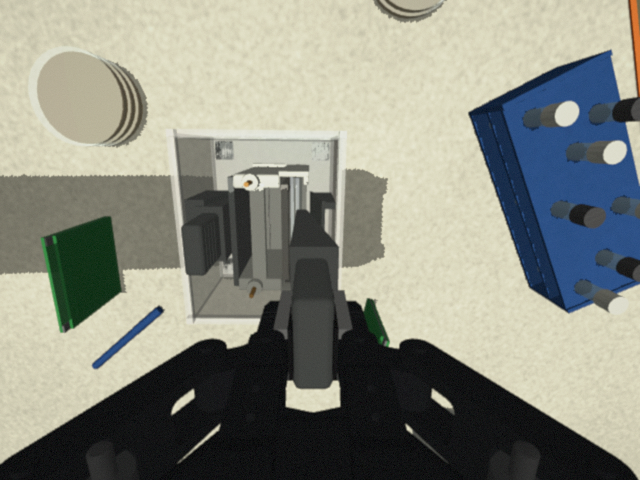

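View pics/sd7.png

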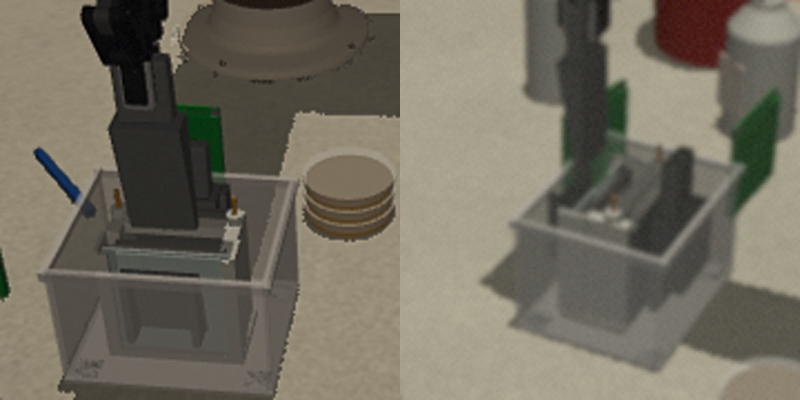

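```bash
python3 -c "
import cv2
im=cv2.imread('pics/w7.png')
cv2.imwrite('pics/w7a.png',cv2.resize(im[120:335,160:360],None,fx=2.79,fy=2.79,interpolation=cv2.INTER_CUBIC))
cv2.imwrite('pics/w7b.png',cv2.resize(im[160:280,260:350],None,fx=5,fy=5,interpolation=cv2.INTER_CUBIC))
"
```

```text
(no output)
```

View pics/w7a.png

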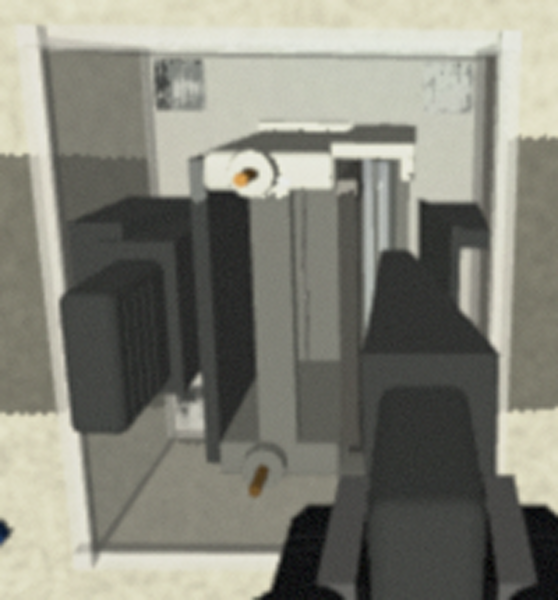

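View pics/w7b.png

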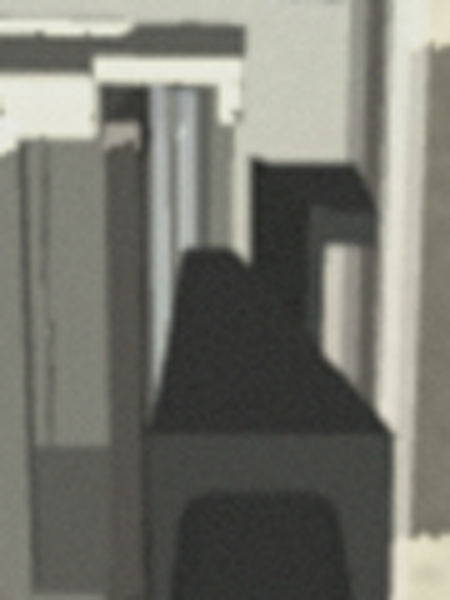

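```bash
cat > m7.py <<'E'
from h import *
import pickle
c=pickle.load(open('w7.pkl','rb'))
A=lambda u,v:(u/2.79+160,v/2.79+120);B=lambda u,v:(u/5+260,v/5+160)
x,y=.07,.085
rim=[((-x,y,.116),"wrist",A(20,28),c),((x,y,.116),"wrist",A(520,33),c),((-x,-y,.116),"wrist",A(77,566),c)]
ramp=[((.054,.03,.110),"wrist",B(310,208),c)]
p=fit(rim+ramp,[.52,-.19,-22],"rim+ramp")
def inv(uv,z,p):
    r=least_squares(lambda q:(proj([q[0],q[1],z],"wrist",c)-uv).ravel(),[.55,-.2]).x-p[:2]
    t=np.radians(p[2]); return np.array([np.cos(t)*r[0]+np.sin(t)*r[1],-np.sin(t)*r[0]+np.cos(t)*r[1]])*1000
for P in (p,TP):
  for n,uv,z in [("glassR",(198,100),.112),("greyR",(233,100),.112),("glassL",(150,100),.112),("channel outer",(243,58),.112),("ramp",(310,208),.11),("wedge bot -x",(183,250),.1403),("wedge bot +x",(243,250),.1403),("shoulder -x",(152,432),.2403),("shoulder +x",(390,432),.2403)]: print(n,inv(B(*uv),z,P).round(1))
o=bot.get_obs();d=o['ee_pos'][:2]-np.array(p[:2]);t=np.radians(p[2]);print("tcp in tank",np.cos(t)*d[0]+np.sin(t)*d[1],-np.sin(t)*d[0]+np.cos(t)*d[1])
E
python3 m7.py
```

```text
rim+ramp [  0.5224  -0.1899 -22.3589] res
 [[2.4, 0.3], [-3.0, 2.2], [0.6, -3.7], [-0.5, -1.4]]
glassR [34.8 47.2]
greyR [40.8 47.3]
glassL [26.6 47.1]
channel outer [42.3 54.4]
ramp [54.5 28.8]
wedge bot -x [33.5 26.7]
wedge bot +x [42.9 26.9]
shoulder -x [34.4 27.2]
shoulder +x [58.2 27.6]
glassR [34.4 47.6]
greyR [40.4 47.6]
glassL [26.2 47.5]
channel outer [42.  54.7]
ramp [54. 29.]
wedge bot -x [33. 27.]
wedge bot +x [42.4 27.1]
shoulder -x [33.8 27.5]
shoulder +x [57.7 27.8]
tcp in tank 0.045973277016932886 0.0028880729584276534
```

```bash
sed -i 's/xo+.006,0,0/xo+.0072,-.0008,0/; s/^TP=.*/TP=[.5225,-.1903,-22.1]/; s/yaw=68.0/yaw=67.9/' h.py; python3 -c "
from h import *
go(.0444,.118,5)"
```

```text
at [ 0.566  -0.2047  0.257 ] [179.65  -0.23  68.74] d [ 0.004  -0.0057 -0.0226] rv [ 0.0061 -0.0041  0.0146] t 9.2667 F [ 0.75  0.45 -0.56]
[0.0012, -0.0008, 0.0029, -0.079, 0.114, 0.452, 0.8]
[0.0012, -0.0008, 0.0029, -0.078, 0.115, 0.452, 0.8]
[0.0012, -0.0008, 0.0029, -0.078, 0.115, 0.452, 0.8]
[0.0012, -0.0008, 0.0029, -0.077, 0.116, 0.452, 0.8]
[0.0012, -0.0008, 0.0029, -0.076, 0.117, 0.452, 0.8]
```

Call:
servo_tool --moves '[[[0.001,-0.001,0.003,-0.09,0.13,0.5,0.8],[0.001,-0.001,0.003,-0.09,0.13,0.5,0.8],[0.001,-0.001,0.003,-0.09,0.13,0.5,0.8],[0.001,-0.001,0.003,-0.08,0.12,0.5,0.8],[0.001,-0.001,0.003,-0.08,0.12,0.4,0.8],[0,0,0,0,0,0,0.8],[0,0,0,0,0,0,0.8]]]'

```text
time: 9.85
ee_pos: [0.5716, -0.2119, 0.2309]
tcp_rot: [179.9, 0.1, 67.8]
wrist_force: [-0.3, -0.2, -0.3]
opening: 0.0152
```

```bash
python3 -c "
from h import *
go(.042,.085,5)
import cv2,pickle
c=imaging.calibration('wrist');im=imaging.camera('wrist');pickle.dump(c,open('w8.pkl','wb'))
cv2.imwrite('pics/w8b.png',cv2.resize(im[150:310,240:380],None,fx=3.75,fy=3.75,interpolation=cv2.INTER_CUBIC))
"
```

```text
at [ 0.5716 -0.2119  0.2309] [1.7991e+02 8.0000e-02 6.7790e+01] d [-0.0038  0.0024 -0.0295] rv [ 0.0016  0.0015 -0.002 ] t 9.85 F [-0.29 -0.21 -0.26]
[0.0003, 0.0003, -0.0004, 0.016, -0.09, 0.59, 0.8]
[0.0003, 0.0003, -0.0004, 0.016, -0.09, 0.59, 0.8]
[0.0003, 0.0003, -0.0004, 0.015, -0.089, 0.59, 0.8]
[0.0003, 0.0003, -0.0004, 0.015, -0.089, 0.59, 0.8]
[0.0003, 0.0003, -0.0004, 0.015, -0.089, 0.59, 0.8]
```

View pics/w8b.png

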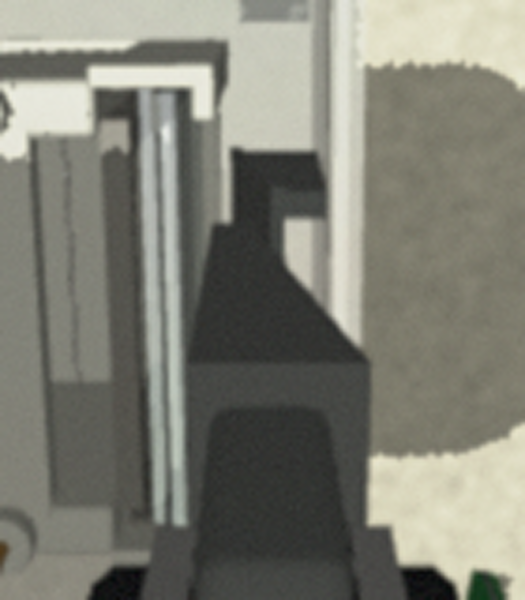

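The wedge's thin end (crop 213–257, row 225) lies between the glass edge (column 182) and the ramp edge (column 272), slightly towards the ramp. I'll go down, easing towards the cassette.

Call:
servo_tool --moves '[[[0,0,0,0.01,-0.14,0.4,0.8],[0,0,0,0.01,-0.14,0.6,0.8],[0,0,0,0.01,-0.11,0.6,0.8],[0,0,0,0.01,-0.1,0.6,0.8],[0,0,0,0.01,-0.1,0.5,0.8],[0,0,0,0,0,0,0.8],[0,0,0,0,0,0,0.8]]]'

```text
time: 10.48
ee_pos: [0.5654, -0.2087, 0.2009]
tcp_rot: [179.9, 0.1, 67.8]
wrist_force: [1.1, -0.2, -1.1]
opening: 0.0152
```

```bash
python3 -c "
from h import *
go(.0393,.062,4)
import cv2,pickle
c=imaging.calibration('wrist');im=imaging.camera('wrist');pickle.dump(c,open('w9.pkl','wb'))
cv2.imwrite('pics/w9b.png',cv2.resize(im[150:310,240:380],None,fx=3.75,fy=3.75,interpolation=cv2.INTER_CUBIC))
"
```

```text
at [ 0.5654 -0.2087  0.2009] [1.7992e+02 8.0000e-02 6.7800e+01] d [-0.0001  0.0002 -0.0225] rv [ 0.0014  0.0014 -0.0017] t 10.4833 F [ 1.07 -0.21 -1.07]
[0.0004, 0.0003, -0.0004, 0.004, -0.006, 0.563, 0.8]
[0.0004, 0.0003, -0.0004, 0.003, -0.006, 0.563, 0.8]
[0.0004, 0.0003, -0.0004, 0.003, -0.005, 0.563, 0.8]
[0.0004, 0.0003, -0.0004, 0.003, -0.005, 0.563, 0.8]
```

View pics/w9b.png

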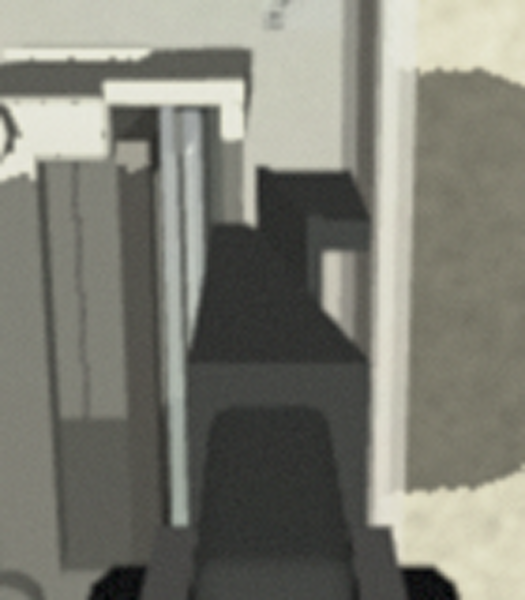

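Call:
servo_tool --moves '[[[0,0,0,0,0.04,0.5,0.8],[0,0,0,0,0.03,0.6,0.8],[0,0,0,0,0.02,0.6,0.8],[0,0,0,0,0,0.4,0.8],[0,0,0,0,0,0,0.8],[0,0,0,0,0,0,0.8]]]'

```text
time: 11.03
ee_pos: [0.5667, -0.2093, 0.1779]
tcp_rot: [179.9, 0.1, 67.8]
wrist_force: [0.1, -0.6, -0.7]
opening: 0.0152
```

```bash
python3 -c "
from h import *
go(.0395,.052,4)
"
```

```text
at [ 0.5667 -0.2093  0.1779] [1.7989e+02 8.0000e-02 6.7800e+01] d [-0.0012  0.0007 -0.0095] rv [ 0.0019  0.0014 -0.0017] t 11.0333 F [ 0.07 -0.6  -0.68]
[0.0005, 0.0003, -0.0004, 0.004, -0.035, 0.237, 0.8]
[0.0005, 0.0003, -0.0004, 0.004, -0.035, 0.237, 0.8]
[0.0005, 0.0003, -0.0004, 0.004, -0.035, 0.237, 0.8]
[0.0005, 0.0003, -0.0004, 0.004, -0.035, 0.237, 0.8]
```

Call:
servo_tool --moves '[[[0,0,0,0,-0.02,0.2,0.8],[0,0,0,0,-0.02,0.2,0.8],[0,0,0,0,-0.02,0.2,0.8],[0,0,0,0,0,0,0.8]]]'

```text
time: 11.37
ee_pos: [0.5662, -0.2091, 0.1716]
tcp_rot: [179.9, 0.1, 67.8]
wrist_force: [0.5, -0.6, -1.4]
opening: 0.0153
```

Call:
servo_tool --moves '[[[0,0,0,0,-0.02,0.15,0.8],[0,0,0,0,-0.02,0.15,0.8],[0,0,0,0,-0.02,0.15,0.8],[0,0,0,0,0,0,0.8]]]'

```text
time: 11.7
ee_pos: [0.5657, -0.2089, 0.1669]
tcp_rot: [179.8, 0.1, 67.8]
wrist_force: [-0.4, 0.2, -1.4]
opening: 0.015
```

Call:
servo_tool --moves '[[[0,0,0,0,-0.01,0.12,0.8],[0,0,0,0,-0.01,0.12,0.8],[0,0,0,0,-0.01,0.12,0.8],[0,0,0,0,0,0,0.8]]]'

```text
time: 12.03
ee_pos: [0.5653, -0.2087, 0.163]
tcp_rot: [179.8, 0.1, 67.8]
wrist_force: [-0.1, 0.2, -0.8]
opening: 0.0154
```

Call:
servo_tool --moves '[[[0,0,0,0,0,0.1,0.8],[0,0,0,0,0,0.1,0.8],[0,0,0,0,0,0.1,0.8],[0,0,0,0,0,0,0.8]]]'

```text
time: 12.37
ee_pos: [0.5649, -0.2085, 0.1599]
tcp_rot: [179.9, 0.1, 67.8]
wrist_force: [-0.7, 0.7, -1.6]
opening: 0.0151
```

Call:
servo_tool --moves '[[[0,0,0,0,-0.01,0.1,0.8],[0,0,0,0,-0.01,0.1,0.8],[0,0,0,0,-0.01,0.1,0.8],[0,0,0,0,0,0,0.8]]]'

```text
time: 12.7
ee_pos: [0.5645, -0.2083, 0.1572]
tcp_rot: [179.9, 0.1, 67.8]
wrist_force: [-1.0, 0.1, -1.4]
opening: 0.015
```

```bash
python3 -c "
from h import *
go(.0386,.0416,4)
import cv2,pickle
c=imaging.calibration('wrist');im=imaging.camera('wrist');pickle.dump(c,open('w10.pkl','wb'))
cv2.imwrite('pics/w10b.png',cv2.resize(im[150:310,240:380],None,fx=3.75,fy=3.75,interpolation=cv2.INTER_CUBIC))
"
```

```text
at [ 0.5645 -0.2083  0.1572] [1.7986e+02 7.0000e-02 6.7830e+01] d [0.0001 0.0001 0.0008] rv [ 0.0025  0.0012 -0.0012] t 12.7 F [-1.03  0.11 -1.45]
[0.0006, 0.0003, -0.0003, 0.002, 0.002, -0.019, 0.8]
[0.0006, 0.0003, -0.0003, 0.002, 0.002, -0.019, 0.8]
[0.0006, 0.0003, -0.0003, 0.002, 0.002, -0.019, 0.8]
[0.0006, 0.0003, -0.0003, 0.002, 0.002, -0.019, 0.8]
```

View pics/w10b.png

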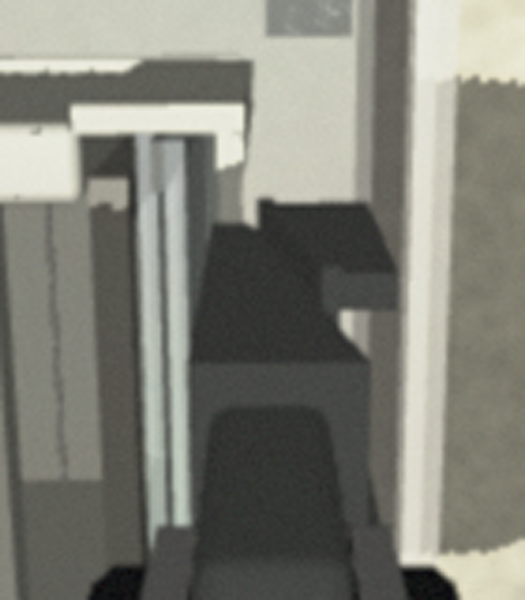

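Call:
servo_tool --moves '[[[0,0,0,0,0,0.1,0.8],[0,0,0,0,0,0.1,0.8],[0,0,0,0,0,0.1,0.8],[0,0,0,0,0,0,0.8]]]'

```text
time: 13.08
ee_pos: [0.5641, -0.2082, 0.1546]
tcp_rot: [179.9, 0.1, 67.8]
wrist_force: [-2.2, 0.7, 0.5]
opening: 0.0149
```

Call:
servo_tool --moves '[[[0,0,0,0,0,0.1,0.8],[0,0,0,0,0,0.1,0.8],[0,0,0,0,0,0.1,0.8],[0,0,0,0,0,0,0.8]]]'

```text
time: 13.42
ee_pos: [0.5637, -0.208, 0.1521]
tcp_rot: [179.9, 0.1, 67.8]
wrist_force: [-2.8, 1.7, 0.9]
opening: 0.0152
```

Call:
servo_tool --moves '[[[0,0,0,0,-0.03,0.1,0.8],[0,0,0,0,-0.03,0.1,0.8],[0,0,0,0,-0.03,0.1,0.8],[0,0,0,0,0,0,0.8]]]'

```text
time: 13.75
ee_pos: [0.5632, -0.2077, 0.1493]
tcp_rot: [179.8, 0.1, 67.8]
wrist_force: [-3.7, 1.9, 2.2]
opening: 0.0154
```

Call:
servo_tool --moves '[[[0,0,0,0,-0.03,0.1,0.8],[0,0,0,0,-0.02,0.1,0.8],[0,0,0,0,-0.02,0.1,0.8],[0,0,0,0,0,0,0.8]]]'

```text
time: 14.08
ee_pos: [0.5627, -0.2075, 0.1463]
tcp_rot: [179.8, 0.1, 67.9]
wrist_force: [-3.0, 2.0, 2.9]
opening: 0.0151
```

```bash
python3 -c "
from h import *
go(.0386,.0316,4)
import cv2,pickle
c=imaging.calibration('wrist');im=imaging.camera('wrist');pickle.dump(c,open('w11.pkl','wb'))
cv2.imwrite('pics/w11b.png',cv2.resize(im[150:310,240:380],None,fx=3.75,fy=3.75,interpolation=cv2.INTER_CUBIC))
"
```

```text
at [ 0.5627 -0.2075  0.1463] [1.7977e+02 6.0000e-02 6.7860e+01] d [ 0.002  -0.0008  0.0017] rv [ 0.004   0.001  -0.0007] t 14.0833 F [-2.97  1.99  2.9 ]
[0.001, 0.0002, -0.0002, 0.0, 0.053, -0.043, 0.8]
[0.001, 0.0002, -0.0002, 0.0, 0.053, -0.043, 0.8]
[0.001, 0.0002, -0.0002, 0.0, 0.053, -0.043, 0.8]
[0.001, 0.0002, -0.0002, 0.0, 0.053, -0.043, 0.8]
```

View pics/w11b.png

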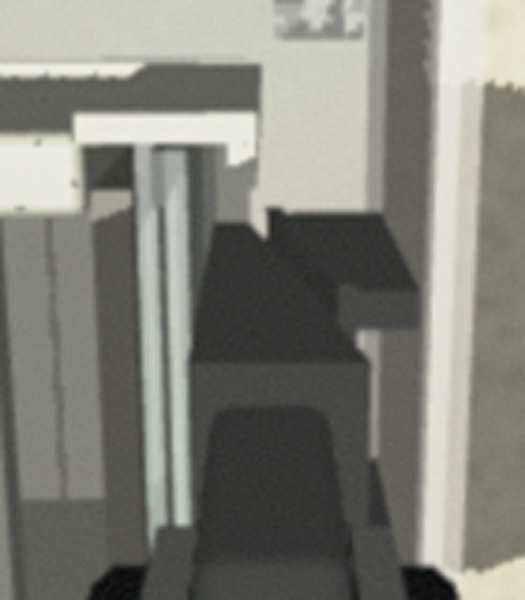

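Call:
servo_tool --moves '[[[0,0,0,0,0,0,1.7],[0,0,0,0,0,0,2.2],[0,0,0,0,0,0,3.0],[0,0,0,0,0,0,3.5],[0,0,0,0,0,0,3.5]]]'

```text
time: 14.55
ee_pos: [0.5634, -0.2079, 0.1446]
tcp_rot: [179.8, 0.1, 67.8]
wrist_force: [0.0, -0.3, -0.3]
opening: 0.035
```

```bash
python3 -c "
from h import *
o=bot.get_obs();print(o['ee_pos'],o['tcp_rot'],o['wrist_force'],o['opening'])
import cv2,pickle
c=imaging.calibration('wrist');im=imaging.camera('wrist');pickle.dump(c,open('w12.pkl','wb'))
cv2.imwrite('pics/w12b.png',cv2.resize(im[190:390,210:420],None,fx=3,fy=3,interpolation=cv2.INTER_CUBIC))
"
```

```text
[ 0.56337968 -0.20792992  0.14458497] [1.79767807e+02 6.83408210e-02 6.78115928e+01] [ 0.03138056 -0.2920702  -0.33273992] 0.03498697687875399
```

View pics/w12b.png

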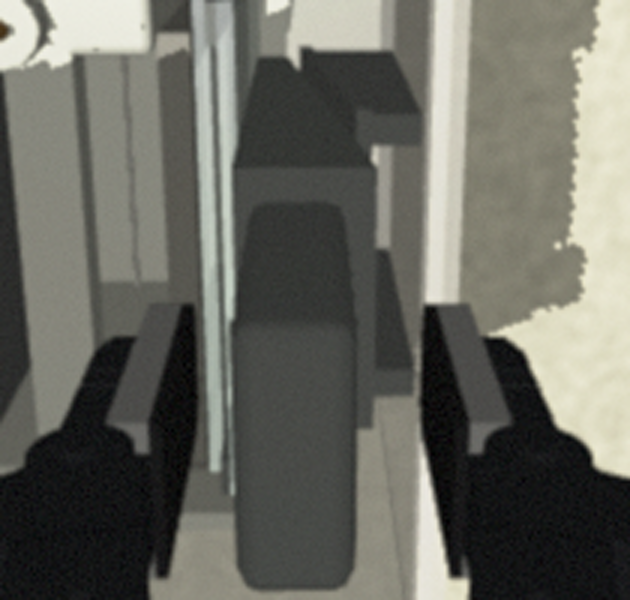

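Call:
servo_tool --moves '[[[0,0,0,0,0,-1.0,3.5],[0,0,0,0,0,-1.5,3.5],[0,0,0,0,0,-1.5,3.5],[0,0,0,0,0,-1.5,3.5],[0,0,0,0,0,-1.0,3.5],[0,0,0,0,0,-0.5,2.0],[0,0,0,0,0,0,0],[0,0,0,0,0,0,0],[0,0,0,0,0,0,0],[0,0,0,0,0,0,0],[0,0,0,0,0,0,0]]]' --force 40

```text
time: 15.52
ee_pos: [0.5629, -0.2077, 0.2199]
tcp_rot: [179.8, 0.1, 67.8]
wrist_force: [0.1, -0.2, 0.3]
opening: 0.0
```

```bash
python3 -c "
from h import *
plan([.563,-.2077,.185],67.9,3,0)
import cv2,pickle
c=imaging.calibration('wrist');im=imaging.camera('wrist');pickle.dump(c,open('w13.pkl','wb'))
cv2.imwrite('pics/w13.png',im)
cv2.imwrite('pics/w13b.png',cv2.resize(im[140:340,210:420],None,fx=3,fy=3,interpolation=cv2.INTER_CUBIC))
cv2.imwrite('pics/s13.png',cv2.resize(imaging.camera('side')[130:280,250:400],None,fx=4,fy=4,interpolation=2))
"
```

```text
at [ 0.5629 -0.2077  0.2199] [1.7977e+02 7.0000e-02 6.7800e+01] d [ 0.0001 -0.     -0.0349] rv [ 0.0039  0.0012 -0.0017] t 15.5167 F [ 0.07 -0.17  0.25]
[0.0013, 0.0004, -0.0006, 0.002, 0.0, 1.163, 0]
[0.0013, 0.0004, -0.0006, 0.002, 0.002, 1.163, 0]
[0.0013, 0.0004, -0.0006, 0.001, 0.003, 1.163, 0]
```

View pics/w13b.png

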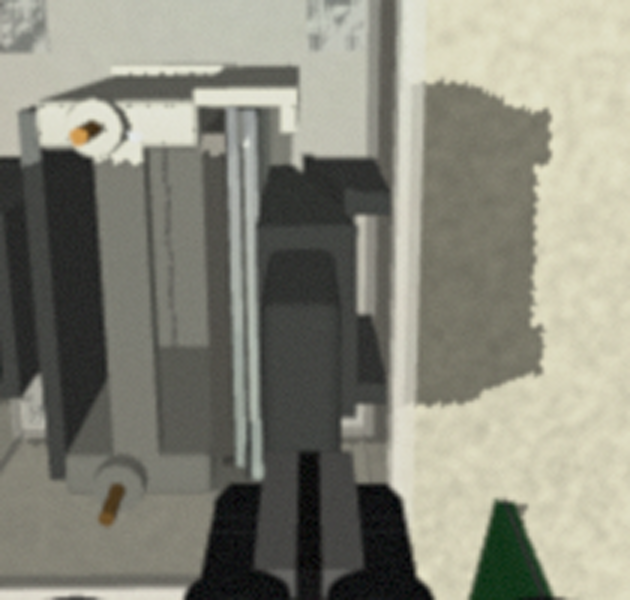

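View pics/s13.png

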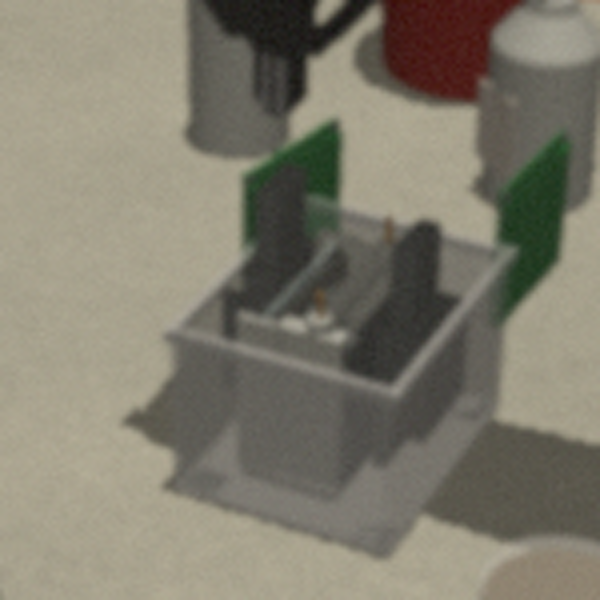

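Call:
servo_tool --moves '[[[0.002,0,-0.001,0,0,0.9,0],[0.002,0,-0.001,0,0,0.9,0],[0,0,0,0,0,0.8,0],[0,0,0,0,0,0.3,0],[0,0,0,0,0,0,0]]]'

```text
time: 16.03
ee_pos: [0.5623, -0.2075, 0.1859]
tcp_rot: [-179.8, 0.1, 67.9]
wrist_force: [-0.6, 0.0, -0.8]
opening: -0.0003
```

Call:
servo_tool --moves '[[[0,0,0,0,0,0.15,0],[0,0,0,0,0,0.15,0],[0,0,0,0,0,0.1,0]]]'

```text
time: 16.28
ee_pos: [0.562, -0.2074, 0.1811]
tcp_rot: [-179.8, 0.1, 67.9]
wrist_force: [-0.4, 0.5, -1.1]
opening: -0.0003
```

Call:
servo_tool --moves '[[[0,0,0,0,0,0.1,0],[0,0,0,0,0,0.1,0]]]'

```text
time: 16.45
ee_pos: [0.5622, -0.2075, 0.1794]
tcp_rot: [-179.8, 0.1, 67.9]
wrist_force: [-0.0, 0.1, -0.2]
opening: 0.0001
```

Call:
servo_tool --moves '[[[0,0,0,0,0,0.1,0],[0,0,0,0,0,0.1,0]]]'

```text
time: 16.62
ee_pos: [0.5623, -0.2076, 0.1776]
tcp_rot: [-179.9, 0.1, 67.9]
wrist_force: [0.1, -0.4, -0.5]
opening: -0.0001
```

Call:
servo_tool --moves '[[[0,0,0,0,0,0.1,0],[0,0,0,0,0,0.1,0]]]'

```text
time: 16.78
ee_pos: [0.5624, -0.2076, 0.1764]
tcp_rot: [-179.9, 0.1, 67.9]
wrist_force: [-3.6, 1.4, 7.0]
opening: 0.0004
```

Call:
servo_tool --moves '[[[0,0,0,0,0,0.1,0],[0,0,0,0,0,0.1,0]]]'

```text
time: 16.95
ee_pos: [0.5624, -0.2075, 0.1762]
tcp_rot: [180.0, 0.1, 67.9]
wrist_force: [-2.5, 0.1, 6.9]
opening: 0.0004
```

Call:
servo_tool --moves '[[[0,0,0,0,0,0.1,0],[0,0,0,0,0,0.1,0]]]'

```text
time: 17.12
ee_pos: [0.5624, -0.2075, 0.1763]
tcp_rot: [179.8, 0.1, 67.9]
wrist_force: [-1.9, 0.2, 5.6]
opening: 0.0
```

Call:
servo_tool --moves '[[[0,0,0,0,0,0.14,0],[0,0,0,0,0,0.14,0]]]'

```text
time: 17.28
ee_pos: [0.5624, -0.2075, 0.176]
tcp_rot: [179.7, 0.0, 67.9]
wrist_force: [-2.8, 2.1, 8.5]
opening: -0.0003
```

Call:
servo_tool --moves '[[[0,0,0,0,0,0.17,0],[0,0,0,0,0,0.17,0]]]'

```text
time: 17.45
ee_pos: [0.5623, -0.2074, 0.1756]
tcp_rot: [179.5, 0.0, 67.9]
wrist_force: [-3.8, 1.7, 10.1]
opening: 0.0
```

Call:
servo_tool --moves '[[[0.004,0,0,0,0,0.2,0],[0.004,0,0,0,0,0.2,0]]]'

```text
time: 17.62
ee_pos: [0.5623, -0.2074, 0.1752]
tcp_rot: [179.8, 0.0, 67.9]
wrist_force: [-4.0, 1.6, 11.9]
opening: 0.0
```

Call:
servo_tool --moves '[[[0.004,0,0,0,0,0.22,0],[0.004,0,0,0,0,0.22,0]]]'

```text
time: 17.78
ee_pos: [0.5622, -0.2073, 0.1749]
tcp_rot: [180.0, 0.0, 67.9]
wrist_force: [-5.8, 1.6, 12.7]
opening: 0.0001
```

Call:
servo_tool --moves '[[[0.001,0,0,0,-0.05,0.25,0],[0,0,0,0,-0.05,0.25,0]]]'

```text
time: 17.95
ee_pos: [0.5621, -0.2073, 0.1742]
tcp_rot: [179.7, 0.0, 67.9]
wrist_force: [-2.7, 1.4, 13.3]
opening: 0.0002
```

Call:
servo_tool --moves '[[[0,0,0,0,-0.05,0.26,0],[0,0,0,0,-0.05,0.26,0]]]'

```text
time: 18.12
ee_pos: [0.5621, -0.2072, 0.174]
tcp_rot: [179.3, -0.0, 67.9]
wrist_force: [-3.2, 0.7, 14.9]
opening: -0.0002
```

Call:
servo_tool --moves '[[[0.006,0,0,0,-0.05,0.28,0],[0.005,0,0,0,-0.05,0.28,0]]]'

```text
time: 18.28
ee_pos: [0.562, -0.2072, 0.1738]
tcp_rot: [179.5, -0.0, 67.9]
wrist_force: [-3.3, 0.9, 15.6]
opening: -0.0005
```

```bash
python3 -c "
from h import *
o=bot.get_obs();print(o['ee_pos'],o['tcp_rot'],o['wrist_force'],o['qd'].round(2))"
```

```text
[ 0.56203801 -0.20721845  0.17377252] [ 1.79498738e+02 -1.32665124e-02  6.79321798e+01] [-3.31324357  0.93187866 15.55167106] [-0.01  0.59  0.83  0.7   0.02  0.02]
```

Call:
servo_tool --moves '[[[0.006,0,0,0,-0.05,0.3,0],[0.003,0,0,0,-0.05,0.3,0]]]'

```text
time: 18.45
ee_pos: [0.562, -0.2072, 0.1735]
tcp_rot: [179.6, -0.0, 67.9]
wrist_force: [-4.6, 0.3, 17.1]
opening: -0.0001
```

Call:
servo_tool --moves '[[[0.002,0,0,0,-0.06,0.31,0],[0,0,0,0,-0.06,0.31,0]]]'

```text
time: 18.62
ee_pos: [0.562, -0.2072, 0.1732]
tcp_rot: [179.2, -0.0, 67.9]
wrist_force: [-4.1, 1.2, 17.9]
opening: -0.0003
```

Call:
servo_tool --moves '[[[0,0,0,0,0,0,0],[0,0,0,0,0,-0.2,0],[0.003,0,0,0,0,-0.6,0],[0.004,0,0,0,0,-1.2,0],[0,0,0,0,0,-1.5,0],[0,0,0,0,0,-1.5,0],[0,0,0,0,0,-1.0,0],[0,0,0,0,0,0,0],[0,0,0,0,0,0,0]]]'

```text
time: 19.37
ee_pos: [0.5612, -0.2069, 0.2371]
tcp_rot: [179.7, -0.0, 67.9]
wrist_force: [0.4, 0.1, 0.1]
opening: 0.0
```

```bash
python3 -c "
from h import *
o=bot.get_obs();print(o['ee_pos'],o['tcp_rot'],o['wrist_force'])
import cv2,pickle,numpy as np
c=imaging.calibration('wrist');im=imaging.camera('wrist')
a=cv2.resize(im[140:340,210:420],(400,381),interpolation=2)
b=cv2.resize(imaging.camera('side')[130:280,250:400],(381,381),interpolation=2)
cv2.imwrite('pics/e14.png',np.hstack([a,b]))
cv2.imwrite('pics/sc14.png',imaging.camera('scene'))
"
```

```text
[ 0.56115191 -0.20687341  0.23713111] [ 1.79741036e+02 -3.49809963e-02  6.79344482e+01] [0.39523046 0.14623387 0.08415733]
```

View pics/e14.png

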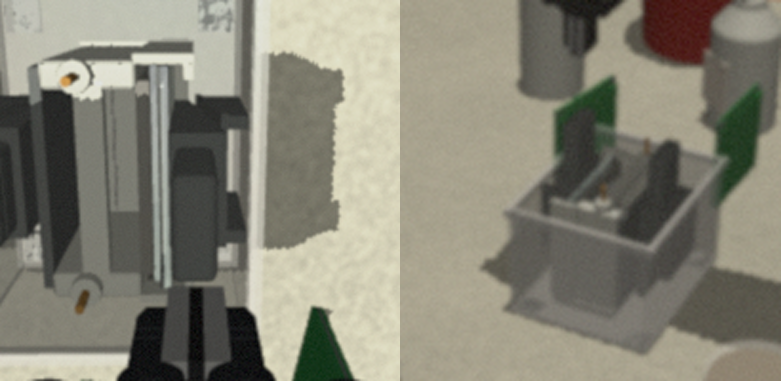

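View pics/sc14.png

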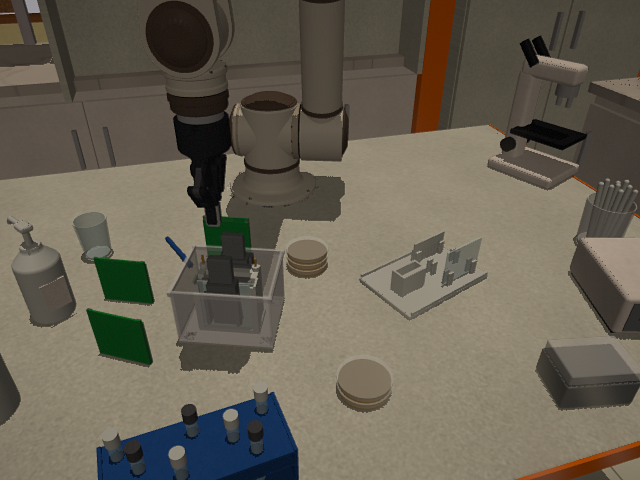

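```bash
python3 -c "
from workcell import bot
print(bot.job_done(), bot.get_obs()['time'])"
```

```text
the job is handed in; nothing more can be done
the job is handed in; nothing more can be done
```

I took the wedge from the draining stand and lowered it thin end down into the gap on the tank's +x side, sloping face to the ramp. I let go of it there, then pressed its top straight down with the closed fingers. The job was handed in at about 19.5 s of the 56 s allowed.

**Tightness:** The push rose steadily to 17.9 N, within the 15–20 N asked. The wedge's origin ended about 23 mm above the tank's underside. The push grew about 3 N per mm rather than the 2 N per mm described, and there was a side force of about 4 N at the fingertip. I estimate the wedge bears on the glass with 20–28 N. That is a calculation, not a measurement. Its upper end, at low friction, is right at the limit you gave for proper tightness.

**Last pictures:** The wedge stands upright and released, and the cassette is in its slot with no visible damage. The fixed wedge, plate, comb and both dish stacks are where they were. The gripper was about 64 mm clear of the wedge and the wrist force was near zero.

**Disagreements:** The wrist camera placed things up to 2 mm off from what the grip and the other fits showed. I corrected for this by measuring the wedge and the gap in the same picture. I did not test the wedge's hold by pulling on it afterwards.

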